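Fit the small-tube block into the dry block heater

TASK

Set up the block heater with the silver block, the one with the small holes: lift it out of the black tray without letting it topple, lay it flat on the open bench with its holes up and let go. Then take it again, tip its toe down into the heater's well and under the lip, and rock the heel down until the block lies flat and fully home, and leave it there. Leave the dark block, the tube rack and the jar where they are.

Things in the scene. Friction and masses are not known exactly. Their poses are not given: they have to be found in the camera images.
- silver_block: Block to fit: bare aluminium, 0.5-0.75 kg, 24 small blind holes in one face. Body 104 long x 60 wide x 52 mm thick; a toe 8 mm long carries on the underside at one end. Origin: centre of the other (heel) end. z: along the length, heel 0 to toe tip 112 mm; y: across the width, +-30 mm; x: out of the drilled face (face x=+26, underside -26 mm). Centre of mass 52 mm from the heel end.
- block_toe (a point): Middle of the lower edge of the block's toe tip (block frame x=-26, y=0, z=112 mm). The toe is a tongue 8 mm long, 8 mm thick (x=-26 to -18 mm, z=104 to 112 mm), the full 60 mm wide.
- block_heel (a point): Middle of the lower edge of the block's heel end (block frame x=-26, y=0, z=0).
- block_base (a point): Centre of the block's underside, midway between heel end and toe tip (block frame x=-26, y=0, z=56 mm). Lying flat with holes up, the block's x points up and this point is at bench height.
- heater: Dry block heater, white housing 230 x 150 x 82 mm high, fixed. Origin under its centre on the bench; x from its sloping front panel (display, buttons) to its rear, z up. In its top is an open well 20 mm deep, floor 115 mm long (x=-25 to +90 mm) by 63 mm wide (y=+-31.5 mm): 1.5 mm play all round the block. Seated, the block's drilled face stands 32 mm above the rim, its toe to the rear.
- well_floor (a point): Centre of the well's flat floor (heater frame x=32.5, y=0, z=62 mm), axes as the heater's. block_base lies here when the block is seated. The rim is 20 mm higher; the two long sides and the front end of the well have a 2.5 mm bevel at the rim.
- well_lip (a point): Middle of the upper inner edge of the dark lip at the well's rear (+x) end (heater frame x=85, y=0, z=82 mm). The lip overhangs the last 5 mm of the floor and fills 12 to 20 mm above it; the 8 mm toe goes under it. The mouth is thus only 110 mm long, so the 112 mm block cannot go straight down.
- block_tray: Black open tray fixed to the bench, 275 (x) x 100 (y) x 14 mm high, walls and floor 4 mm, origin under its centre. Both blocks stand in it on their heel ends, toe up, drilled face to the middle of the bench, 130 mm apart along its x, either way round. The bench between tray and heater, nearer the robot than the jar (x 0.38 to 0.54 m, y -0.05 to 0.13 m), is free.
- dark_block: Another block of the same shape and axes, dark anodised, with six large holes, in the tray's other place; leave alone.
- tube_rack: Red tube rack 75 x 210 x 50 mm with capped tubes to 55 mm, loose, origin under its centre; leave alone.
- jar: Jar with blue cap, 54 mm across, 72 mm high, loose, origin under its centre; leave alone.
There are look-alikes about, which are no part of the job. Leave any green or purple look-alike of the silver_block alone.

How it is judged:
By the outcome, as a careful person would: the job done as asked, in the order asked, and still so for the second after the job is handed in, with the robot touching nothing.
It also fails if it takes over 54 s, if anything falls off the work surface, if the arm or the gripper's body presses on something with over 40 N, if the wrist force passes 120 N, or if a joint passes its speed limit or range.

ROBOT

A 6-joint arm with a two-finger parallel gripper is mounted at the origin on the work surface. World frame = base frame: x ahead of the robot, y to its left, z up, the work surface at z = 0. Lengths are in m, angles in degrees, forces in N, time in s.
With the tool pointing down it reaches from about 0.4 to 0.825 m from the base axis. Payload 7 kg.
Tool frame: the origin (TCP) lies midway between the tips of the shut fingers; the grasp point (between the pads) lies 19 mm behind it; x points along the fingers, z is the direction in which the jaws open and shut, and the axes are right-handed (so a half turn about x gives the same grasp; the last joint's range is limited). The gripper opens to 88 mm and grips with 3 to 60 N. Pads are 19 mm wide; open, the fingers measure 130 mm over their backs; the gripper's body (78 mm by 193 mm) begins 47 mm behind the grasp point.
Start: joints at [82.397, 20.546, 0.682, 0, -70.136, -16.507], TCP at [0.276, 0.616, 0.227] pointing down, gripper open.
Joint ranges: [-176.03, 176.03], [-82.01, 121.73], [-58.28, 71.71], [-173.87, 95.51], [-174.79, -0.11], [-173.66, 173.66]. Speed limits (degrees/s): [136.94, 136.94, 172.46, 180, 180, 180].

INTERFACE

Orientations are given as [roll, pitch, yaw] about the fixed x, y, z axes, in that order (R = Rz(yaw) Ry(pitch) Rx(roll)).
In Python, from plant import get_state, capture, close_job gives the robot as it stands.
- The arm moves only by the tool play_rows, never from a script. Its argument "series" is one flat list of numbers, 4 for each row, row after row: the shift along the tool's x, y, z in m, then the turn about the tool's x in rad. In form: [tx, ty, tz, spin, tx, ty, tz, spin, ...]. A call has exactly 5 rows; each row shifts and turns the commanded pose from where the row before left it, along the tool's axes as they then stand; what a row does not reach is not made up. A row lasts 1/12 s, in which the tool goes at most 41.7 mm and 7.16 degrees, less where a joint would pass 70% of its speed; a pose out of reach is approached as far as the arm can. A call is refused whole if a number of a shift passes 0.0417 or a number of a turn 0.125, either way. A call with a gripper value outside its range is refused whole. "jaw" is the opening in per cent of the stroke, from 0 (shut) to 100 (fully open), set as the call begins (left out, the last holds). The fingers move at their own pace and stop on an object; "squeeze" is the grip in N (left out, the last holds). Time passes only in rows, so rows that do not move let the fingers close, or fill a call up. It gives the time, the measured TCP pose, the force and the opening at its end, in the units of the state.
- get_state(): the state, without advancing time (a new reading comes with each control period).
- capture(name): name is "scene" or "top"; returns a dict with "img" (420x560x3 uint8, blue, green, red), "K" (3x3 intrinsics, pixels), "k1" (the pictures are not rectified: a ray, as slopes to the right and down, at radius r is drawn at 1 + k1 r^2 times it, then the intrinsics apply), "world_from_camera" (4x4, takes a point from camera to world coordinates). Camera axes: x right, y down, z forward; pixel columns grow to the right and rows downward; lengths in m; the calibration is good to about 2 mm. A picture is of the moment at which its call begins. There is no depth.
- close_job(): hands the job in, once; it reports no verdict.
The state is a dict: "time_s": time; "joints": joint angles; "qd": joint speeds; "joint_torque": joint torques, N m; "tcp_pos": TCP position; "eef_rot": TCP orientation; "contact_force": force on the tool from outside, world axes, zero at the start; "moment": the same for the moment, N m; "gripper_width": finger opening in m.
Only numpy, scipy, OpenCV 4.12 (cv2) and the standard library are available. Lean on these libraries where they do the work, as an engineer would, in place of code of your own. Each camera call takes 0.05 s, during which the arm holds its last target.

## Working session

There is one attempt and no reset: what is moved stays moved. The work goes in short steps, Python scripts to look and compute and a tool call to move; the robot and the scene stay as the last step left them, time stands still between calls to the robot, and variables do not carry over. Pictures are saved under pics/ and viewed, and the job is handed in when it is done.

Besides the shell and the picture viewer there is one more tool, called after ">>>" as name(argument=value, ...) on one line, values as JSON. play_rows: Moves the arm, as the interface text tells. Its arguments: {"type":"object","properties":{"series":{"type":"array","items":{"type":"number"}},"jaw":{"type":"number"},"squeeze":{"type":"number"}},"required":["series"]}

```bash
ls; mkdir -p pics; python3 - <<'E'
from plant import get_state,capture
import cv2,numpy as np
print(get_state())
for n in("scene","top"):
    c=capture(n); cv2.imwrite(f"pics/{n}0.png",c["img"]); np.savez(f"{n}0.npz",**c); print(n,c["K"],c["k1"],c["world_from_camera"])
E
```

```text
pics
{'time_s': 0.0, 'joints': array([ 8.23981637e+01,  2.05900827e+01,  6.33087069e-01, -2.02380195e-02,
       -7.01363388e+01, -1.65072428e+01]), 'qd': array([ 0.1071611 ,  0.0613404 ,  0.0281968 , -0.00400578,  0.0258835 ,
       -0.04503476]), 'joint_torque': array([ 7.74443815e-04, -5.82715023e+01,  2.93069440e+01,  6.99770004e+00,
        7.04184640e-03, -1.57168733e-04]), 'tcp_pos': array([0.27553951, 0.61565207, 0.22563237]), 'eef_rot': array([   4.98756973,   89.90474563, -109.12840142]), 'contact_force': array([-0.27307249,  0.9859436 ,  1.68416373]), 'moment': array([-0.01714559,  0.00719241,  0.04677618]), 'gripper_width': 0.08782202727351314}
scene [[446.50981419   0.         269.27240599]
 [  0.         446.50981419 212.51426175]
 [  0.           0.           1.        ]] -0.14445970052729054 [[ 0.41530233  0.72065134 -0.55514468  1.1008373 ]
 [ 0.90967019 -0.33229219  0.24916268 -0.22795147]
 [-0.00491082 -0.60847641 -0.79355677  0.90295119]
 [ 0.          0.          0.          1.        ]]
top [[458.82112049   0.         277.76118973]
 [  0.         458.82112049 211.19813726]
 [  0.           0.           1.        ]] -0.006236332030313882 [[-2.62187233e-02 -9.98357347e-01  5.09429685e-02  4.69904775e-01]
 [-9.99655605e-01  2.61276252e-02 -2.45347001e-03  3.19642193e-02]
 [ 1.11842102e-03 -5.09897508e-02 -9.98698550e-01  1.35924075e+00]
 [ 0.00000000e+00  0.00000000e+00  0.00000000e+00  1.00000000e+00]]
```

View pics/scene0.png

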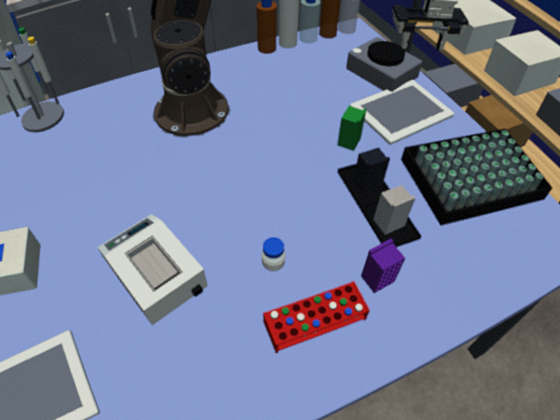

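View pics/top0.png

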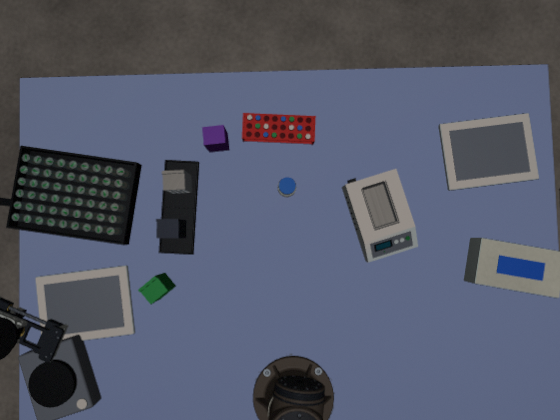

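```bash
cat > h.py <<'E'
import numpy as np,cv2
from scipy.spatial.transform import Rotation as Ro
def ray(c,u,v):
    K=c["K"];k1=float(c["k1"]);T=c["world_from_camera"]
    d=np.array([(u-K[0,2])/K[0,0],(v-K[1,2])/K[1,1]]);s=d.copy()
    for _ in range(30): s=d/(1+k1*(s@s))
    return T[:3,3],T[:3,:3]@np.r_[s,1]
def onz(c,u,v,z):
    o,d=ray(c,u,v); return o+d*(z-o[2])/d[2]
def proj(c,P):
    T=c["world_from_camera"];p=T[:3,:3].T@(np.asarray(P)-T[:3,3]);s=p[:2]/p[2];s=s*(1+float(c["k1"])*(s@s))
    return c["K"][:2,:2]@s+c["K"][:2,2]
def tri(c1,p1,c2,p2):
    o1,d1=ray(c1,*p1);o2,d2=ray(c2,*p2);t=np.linalg.lstsq(np.c_[d1,-d2],o2-o1,rcond=None)[0]
    a=o1+t[0]*d1;b=o2+t[1]*d2;return (a+b)/2,np.linalg.norm(a-b)
def R(s): return Ro.from_euler('xyz',s["eef_rot"],degrees=True).as_matrix()
def crop(img,x0,y0,w,h,f,name):
    cv2.imwrite(name,cv2.resize(img[y0:y0+h,x0:x0+w],None,fx=f,fy=f,interpolation=cv2.INTER_CUBIC))
E
python3 - <<'E'
from h import *
s=dict(np.load("scene0.npz"));t=dict(np.load("top0.npz"))
crop(t["img"],140,110,100,75*2-5,4,"pics/a.png");crop(t["img"],330,160,100,110,5,"pics/b.png")
crop(s["img"],320,90,110,180,3,"pics/c.png");crop(s["img"],90,205,130,120,5,"pics/d.png")
E
```

```text
(no output)
```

View pics/a.png

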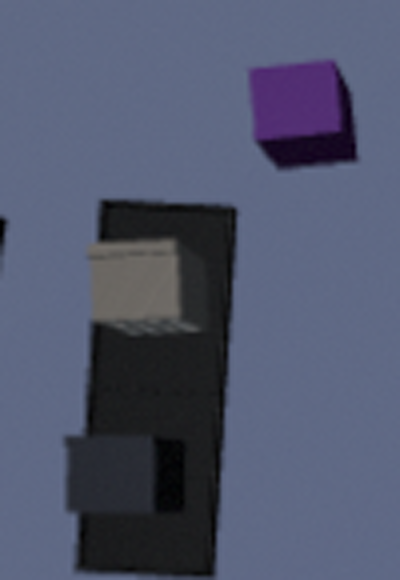

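View pics/b.png

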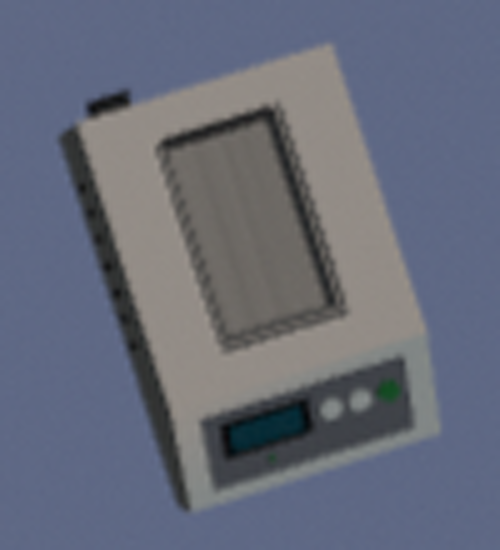

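View pics/c.png

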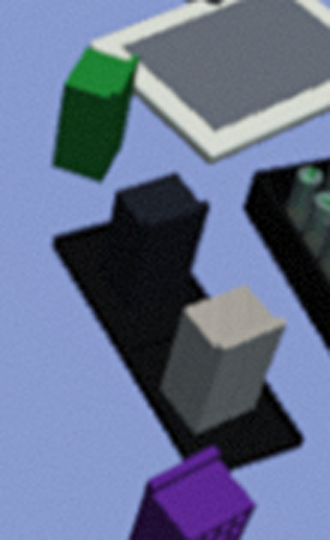

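View pics/d.png

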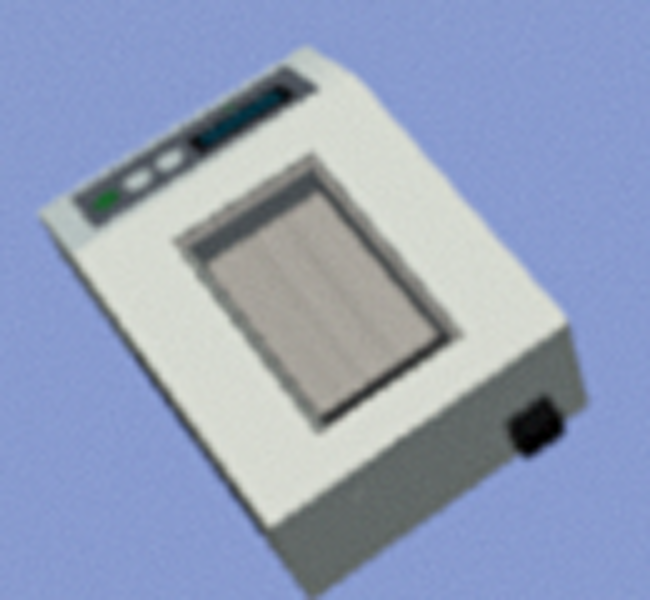

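```bash
python3 - <<'E'
from h import *
s=dict(np.load("scene0.npz"));t=dict(np.load("top0.npz"))
crop(t["img"],156,160,40,40,15,"pics/a2.png");crop(s["img"],365,175,60,70,8,"pics/c2.png")
crop(t["img"],355,175,50,60,10,"pics/b2.png");
E
```

```text
(no output)
```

View pics/a2.png

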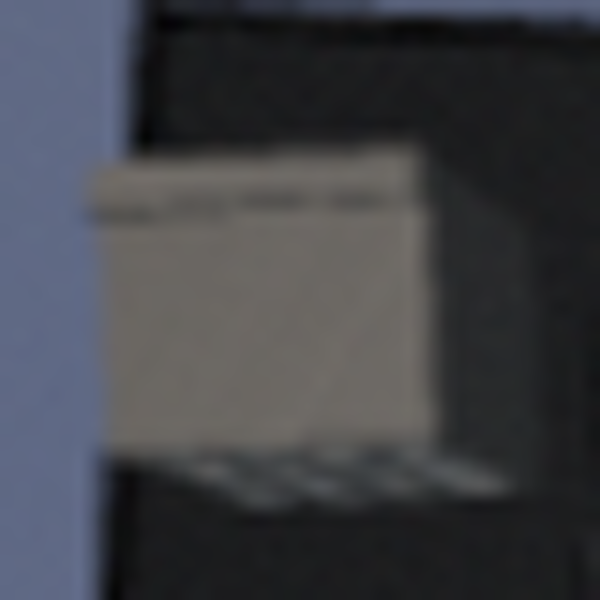

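View pics/c2.png

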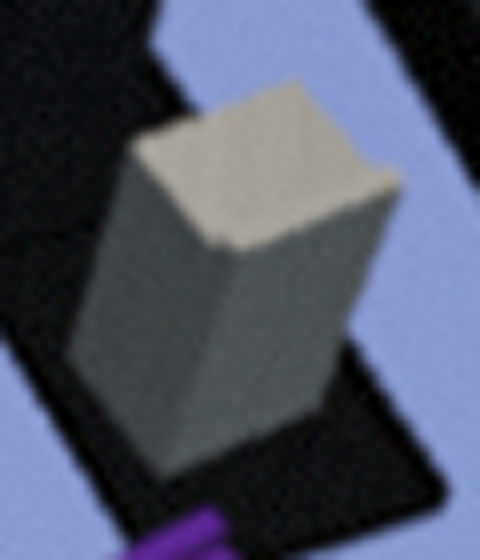

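View pics/b2.png

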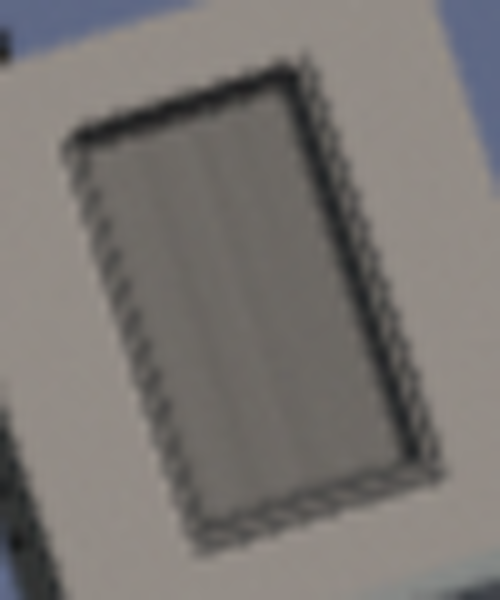

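```bash
python3 - <<'E'
from h import *
s=dict(np.load("scene0.npz"));t=dict(np.load("top0.npz"))
def P(c,x,y,f,x0,y0,z): return onz(c,(x+.5)/f-.5+x0,(y+.5)/f-.5+y0,z)
np.set_printoptions(precision=4,suppress=True)
print("silver top");
for x,y,z in((88,170,.116),(420,148,.116),(105,445,.108),(438,440,.108)): print(P(t,x,y,15,156,160,z))
print("silver scene");
for x,y,z in((402,185,.116),(240,250,.116),(295,85,.108),(135,148,.108),(165,475,.004),(320,410,.004),(68,355,.004)): print(P(s,x,y,8,365,175,z))
print("well top: lipL lipR frontR frontL")
for x,y in((68,140),(300,62),(440,478),(203,552)): print(P(t,x,y,10,355,175,.082))
print("floor corners frontL, frontR, visible")
for x,y in((203,520),(405,460)): print(P(t,x,y,10,355,175,.062))
print("housing rear L R, top")
for x,y in((80,125),(332,45)): print(P(t,x,y,5,330,160,.082))
print("well scene: lip(+y) lip(-y) front(-y) front(+y)")
for x,y in((462,335),(318,432),(172,240),(315,153)): print(P(s,x,y,5,90,205,.082))
print("housing scene rear +y,-y")
for x,y in((568,322),(268,528)): print(P(s,x,y,5,90,205,.082))
print("jar",onz(t,287,186,.072),"purple",onz(t,214,135,.112))
st=dict(jaw=None)
from plant import get_state
S=get_state();print(R(S))
E
```

```text
silver top
[0.6517 0.3431 0.116 ]
[0.6541 0.2827 0.116 ]
[0.6023 0.3427 0.108 ]
[0.6016 0.2819 0.108 ]
silver scene
[0.6519 0.3427 0.116 ]
[0.652  0.2853 0.116 ]
[0.602  0.3418 0.108 ]
[0.6025 0.2839 0.108 ]
[0.6523 0.2864 0.004 ]
[0.6524 0.3452 0.004 ]
[0.6003 0.2839 0.004 ]
well top: lipL lipR frontR frontL
[ 0.5923 -0.2064  0.082 ]
[ 0.6125 -0.2722  0.082 ]
[ 0.4952 -0.3068  0.082 ]
[ 0.4763 -0.2399  0.082 ]
floor corners frontL, frontR, visible
[ 0.4854 -0.2445  0.062 ]
[ 0.5009 -0.3023  0.062 ]
housing rear L R, top
[ 0.6045 -0.1628  0.082 ]
[ 0.6459 -0.3056  0.082 ]
well scene: lip(+y) lip(-y) front(-y) front(+y)
[ 0.5927 -0.2039  0.082 ]
[ 0.6122 -0.2736  0.082 ]
[ 0.4937 -0.3076  0.082 ]
[ 0.475 -0.236  0.082]
housing scene rear +y,-y
[ 0.6053 -0.1605  0.082 ]
[ 0.6461 -0.3048  0.082 ]
jar [0.6059 0.0009 0.072 ] purple [0.7475 0.1984 0.112 ]
[[-0.0005  0.9127 -0.4085]
 [-0.0014 -0.4085 -0.9127]
 [-1.      0.0002  0.0015]]
```

```bash
cat >> h.py <<'E'
def yaw(s): r=R(s); return np.degrees(np.arctan2(r[1,1],r[0,1]))
def plan(tgt,yw,n,p=None,y=None):
    """rows for straight move to tgt, tool-y yaw yw deg; tool assumed straight down"""
    from plant import get_state
    if p is None: s=get_state(); p=s["tcp_pos"]; y=yaw(s)
    d=(np.asarray(tgt)-p)/n; dy=(yw-y)/n; out=[]
    for i in range(n):
        a=np.radians(y+dy*i)
        Y=np.array([np.cos(a),np.sin(a)]);Z=np.array([np.sin(a),-np.cos(a)])
        out+=[-d[2],d[:2]@Y,d[:2]@Z,-np.radians(dy)]
    print("from",np.round(p,4),round(y,2)); 
    for i in range(0,n,5): print(", ".join(f"{v:.4f}" for v in out[4*i:4*i+20]))
E
python3 -c "
from h import *
plan([.627,.313,.19],0,15)"
```

```text
from [0.2756 0.6157 0.2257] -24.11
0.0024, 0.0296, 0.0088, -0.0281, 0.0024, 0.0294, 0.0097, -0.0281, 0.0024, 0.0291, 0.0105, -0.0281, 0.0024, 0.0288, 0.0113, -0.0281, 0.0024, 0.0285, 0.0121, -0.0281
0.0024, 0.0281, 0.0129, -0.0281, 0.0024, 0.0277, 0.0137, -0.0281, 0.0024, 0.0273, 0.0145, -0.0281, 0.0024, 0.0269, 0.0152, -0.0281, 0.0024, 0.0265, 0.0160, -0.0281
0.0024, 0.0260, 0.0167, -0.0281, 0.0024, 0.0255, 0.0174, -0.0281, 0.0024, 0.0250, 0.0181, -0.0281, 0.0024, 0.0245, 0.0188, -0.0281, 0.0024, 0.0240, 0.0195, -0.0281
```

>>> play_rows(series=[0.0024,0.0296,0.0088,-0.0281,0.0024,0.0294,0.0097,-0.0281,0.0024,0.0291,0.0105,-0.0281,0.0024,0.0288,0.0113,-0.0281,0.0024,0.0285,0.0121,-0.0281], jaw=100, squeeze=40)

```text
time_s: 0.52
tcp_pos: [0.3937, 0.514, 0.214]
eef_rot: [-12.6, 90.0, -118.5]
contact_force: [-0.5, 0.7, 0.4]
gripper_width: 0.0875
```

>>> play_rows(series=[0.0024,0.0281,0.0129,-0.0281,0.0024,0.0277,0.0137,-0.0281,0.0024,0.0273,0.0145,-0.0281,0.0024,0.0269,0.0152,-0.0281,0.0024,0.0265,0.016,-0.0281])

```text
time_s: 0.93
tcp_pos: [0.5109, 0.413, 0.2021]
eef_rot: [-40.1, 90.0, -138.0]
contact_force: [0.5, 0.7, -0.0]
gripper_width: 0.0873
```

>>> play_rows(series=[0.0024,0.026,0.0167,-0.0281,0.0024,0.0255,0.0174,-0.0281,0.0024,0.025,0.0181,-0.0281,0.0024,0.0245,0.0188,-0.0281,0.0024,0.024,0.0195,-0.0281])

```text
time_s: 1.35
tcp_pos: [0.628, 0.3124, 0.1899]
eef_rot: [-59.3, 90.0, -149.2]
contact_force: [-0.3, 0.7, 0.3]
gripper_width: 0.0876
```

```bash
python3 -c "
from h import *
from plant import get_state
s=get_state();print(s['time_s'],s['tcp_pos'],R(s).round(4),s['joints'].round(1),s['contact_force'])
plan([.627,.313,.19],0,5)"
```

```text
1.35 [0.62797578 0.31237224 0.18994955] [[-7.0e-04  1.0e+00  2.1e-03]
 [-4.0e-04  2.1e-03 -1.0e+00]
 [-1.0e+00 -7.0e-04  4.0e-04]] [ 42.3  24.3   1.6  -0.  -67.3  47.8] [-0.26317373  0.652141    0.33367959]
from [0.628  0.3124 0.1899] 0.12
-0.0000, -0.0002, -0.0001, 0.0004, -0.0000, -0.0002, -0.0001, 0.0004, -0.0000, -0.0002, -0.0001, 0.0004, -0.0000, -0.0002, -0.0001, 0.0004, -0.0000, -0.0002, -0.0001, 0.0004
```

>>> play_rows(series=[0.03,-0.0005,0,0,0.03,-0.0005,0,0,0.03,0,0,0,0.025,0,0,0,0.01,0,0,0])

```text
time_s: 1.77
tcp_pos: [0.624, 0.3118, 0.0608]
eef_rot: [-56.3, 89.6, -146.3]
contact_force: [-1.1, 0.0, -0.5]
gripper_width: 0.0877
```

>>> play_rows(series=[0,0,0,0,0,0,0,0,0,0,0,0,0,0,0,0,0,0,0,0], jaw=0, squeeze=50)

```text
time_s: 2.18
tcp_pos: [0.6269, 0.314, 0.0675]
eef_rot: [119.1, 89.9, 29.2]
contact_force: [1.5, -5.5, 0.0]
gripper_width: 0.0596
```

>>> play_rows(series=[0,0,0,0,0,0,0,0,0,0,0,0,0,0,0,0,0,0,0,0])

```text
time_s: 2.6
tcp_pos: [0.627, 0.3139, 0.0675]
eef_rot: [119.4, 89.9, 29.4]
contact_force: [-0.6, -1.6, 6.9]
gripper_width: 0.0599
```

>>> play_rows(series=[-0.006,0,0,0,-0.012,0,0,0,-0.016,0,0,0,-0.02,0,0,0,-0.016,0,0,0])

```text
time_s: 3.02
tcp_pos: [0.6257, 0.3135, 0.1366]
eef_rot: [-67.5, 89.9, -157.5]
contact_force: [0.7, -0.1, -6.2]
gripper_width: 0.0595
```

```bash
python3 - <<'E'
from h import *
from plant import get_state,capture
s=get_state();print(s['time_s'],s['tcp_pos'],R(s).round(4),s['joints'].round(1),s['contact_force'],s['moment'],s['gripper_width'])
c=capture('scene'); crop(c["img"],330,80,130,150,4,"pics/e.png")
E
```

```text
3.0167 [0.62571852 0.31348307 0.13661146] [[-1.e-03  1.e+00  7.e-04]
 [-4.e-04  7.e-04 -1.e+00]
 [-1.e+00 -1.e-03  4.e-04]] [ 42.5  26.4  -2.4  -0.  -61.3  47.5] [ 0.67590467 -0.12841592 -6.21964756] [ 0.06519784 -0.08424108  0.00738742] 0.05953320896411015
```

View pics/e.png

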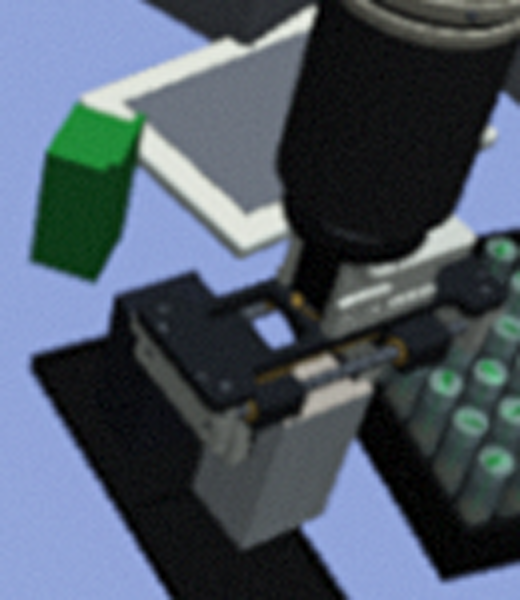

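>>> play_rows(series=[0,0,0.015,0,0,0,0.03,0,0,0,0.035,0,0,-0.006,0.035,0,0,-0.018,0.03,0])

```text
time_s: 3.48
tcp_pos: [0.6025, 0.1664, 0.1343]
eef_rot: [-49.8, 89.9, -139.8]
contact_force: [1.7, 0.1, -6.4]
gripper_width: 0.0596
```

>>> play_rows(series=[0,-0.03,0.02,0,0.003,-0.035,0.015,0,0.008,-0.035,0.01,0,0.01,-0.03,0.01,0,0.01,-0.028,0.008,0])

```text
time_s: 3.9
tcp_pos: [0.4417, 0.1038, 0.1038]
eef_rot: [-96.3, 89.9, 173.7]
contact_force: [0.1, 0.1, -7.6]
gripper_width: 0.06
```

>>> play_rows(series=[0.01,-0.02,0.005,0,0.008,-0.013,0.0,0,0.006,-0.005,0,0,0.004,0,0,0,0,0,0,0])

```text
time_s: 4.32
tcp_pos: [0.4065, 0.1006, 0.0762]
eef_rot: [-34.4, 90.0, -124.3]
contact_force: [1.4, -0.1, -6.3]
gripper_width: 0.0598
```

>>> play_rows(series=[0.003,0,0,0,0.003,0,0,0,0.003,0,0,0,0.0015,0,0,0,0,0,0,0])

```text
time_s: 4.73
tcp_pos: [0.4063, 0.1003, 0.0656]
eef_rot: [-52.4, 89.9, -142.4]
contact_force: [-0.6, 0.7, -6.5]
gripper_width: 0.0595
```

```bash
python3 - <<'E'
from h import *
from plant import get_state,capture
s=get_state();print(s['time_s'],s['tcp_pos'],s['joints'].round(1),s['contact_force'],s['moment'],s['gripper_width'])
c=capture('scene'); crop(c["img"],150,100,200,150,4,"pics/f.png")
E
```

```text
4.7333 [0.40632003 0.10026668 0.06555835] [ 41.1   6.8 -42.7  -0.  -40.6  48.9] [-0.57653576  0.73001991 -6.51663151] [-0.02737348  0.02514467 -0.02431698] 0.0594708918644803
```

View pics/f.png

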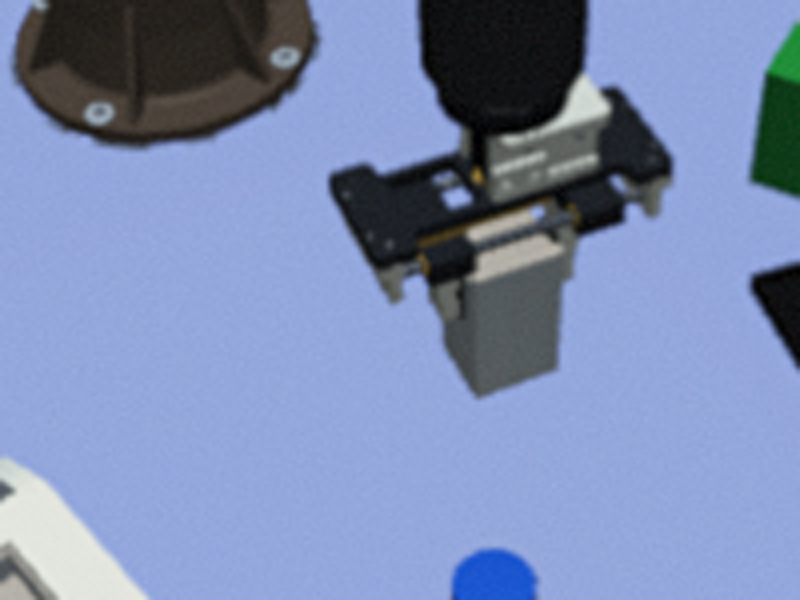

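>>> play_rows(series=[0.001,0,0,0,0.001,0,0,0,0.0005,0,0,0,0.0005,0,0,0,0,0,0,0])

```text
time_s: 5.2
tcp_pos: [0.4065, 0.1005, 0.0635]
eef_rot: [86.9, 90.0, -3.1]
contact_force: [-2.4, -1.6, 3.3]
gripper_width: 0.0596
```

```bash
python3 - <<'E'
import numpy as np
r=np.hypot(26,82.5);f0=np.degrees(np.arctan2(82.5,-26))
p=[(r*np.cos(np.radians(f0-a)),r*np.sin(np.radians(f0-a))) for a in np.arange(0,91,5)]
for a,(x,z) in zip(np.arange(0,91,5),p): print(a,round(x+26,1),round(z-82.5,1))
print(np.diff(p,axis=0).round(1).tolist())
E
```

```text
0 -0.0 -0.0
5 7.3 2.0
10 14.7 3.3
15 22.2 3.9
20 29.8 3.9
25 37.3 3.3
30 44.7 1.9
35 52.0 -0.0
40 59.1 -2.6
45 66.0 -5.8
50 72.5 -9.6
55 78.7 -13.9
60 84.4 -18.7
65 89.8 -24.1
70 94.6 -29.9
75 99.0 -36.0
80 102.7 -42.6
85 105.9 -49.4
90 108.5 -56.5
[[7.3, 2.0], [7.4, 1.3], [7.5, 0.7], [7.5, -0.0], [7.5, -0.7], [7.4, -1.3], [7.3, -2.0], [7.1, -2.6], [6.8, -3.2], [6.5, -3.8], [6.2, -4.3], [5.8, -4.9], [5.3, -5.3], [4.8, -5.8], [4.3, -6.2], [3.8, -6.5], [3.2, -6.8], [2.6, -7.1]]
```

>>> play_rows(series=[0,0,0,0,0,0,0,0,-0.001,0.0035,0,0,-0.001,0.0037,0,0,-0.001,0.004,0,0], squeeze=15)

```text
time_s: 5.62
tcp_pos: [0.418, 0.1006, 0.0659]
eef_rot: [161.9, 90.0, 72.0]
contact_force: [0.0, 0.3, -7.4]
gripper_width: 0.0601
```

```bash
python3 - <<'E'
from h import *
from plant import get_state,capture
s=get_state();print(s['time_s'],s['tcp_pos'],s['contact_force'],s['moment'],s['gripper_width'])
c=capture('scene'); crop(c["img"],220,140,100,80,8,"pics/g.png")
E
```

```text
5.6167 [0.41795074 0.10061183 0.065918  ] [ 0.04858107  0.30963006 -7.38853182] [ 0.02001579 -0.0914753  -0.02459486] 0.06009045213780654
```

View pics/g.png

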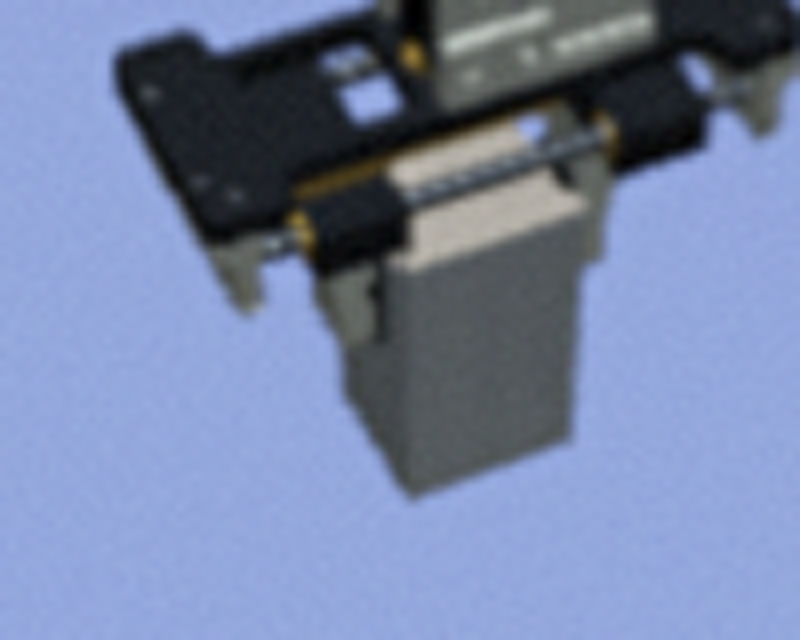

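```bash
python3 - <<'E'
from h import *
s=dict(np.load("scene0.npz"))
def P(x,y,z): return onz(s,(x+.5)/8-.5+220,(y+.5)/8-.5+140,z).round(4)
print(P(413,497,.0),P(570,437,.0),P(413,497,.002),P(588,205,.112),P(400,268,.112))
E
```

```text
[ 0.439   0.0748 -0.    ] [0.4376 0.1323 0.    ] [0.4405 0.0741 0.002 ] [0.4397 0.1333 0.112 ] [0.4394 0.0705 0.112 ]
```

>>> play_rows(series=[0.0015,0,0,0,0.0015,0,0,0,0.0005,0.002,0,0,0,0.003,0,0,0,0.003,0,0])

```text
time_s: 6.08
tcp_pos: [0.4258, 0.1007, 0.0636]
eef_rot: [97.2, 90.0, 7.3]
contact_force: [-7.7, 1.0, 15.3]
gripper_width: 0.06
```

```bash
python3 - <<'E'
from h import *
from plant import get_state,capture
s=get_state();print(s['time_s'],s['tcp_pos'],s['contact_force'],s['moment'],s['gripper_width'])
c=capture('scene'); crop(c["img"],220,140,100,80,8,"pics/g2.png")
E
```

```text
6.0833 [0.42582497 0.10068726 0.0636442 ] [-7.68478625  1.02125949 15.34261427] [0.16770535 2.79221878 0.1958727 ] 0.059974872043710596
```

View pics/g2.png

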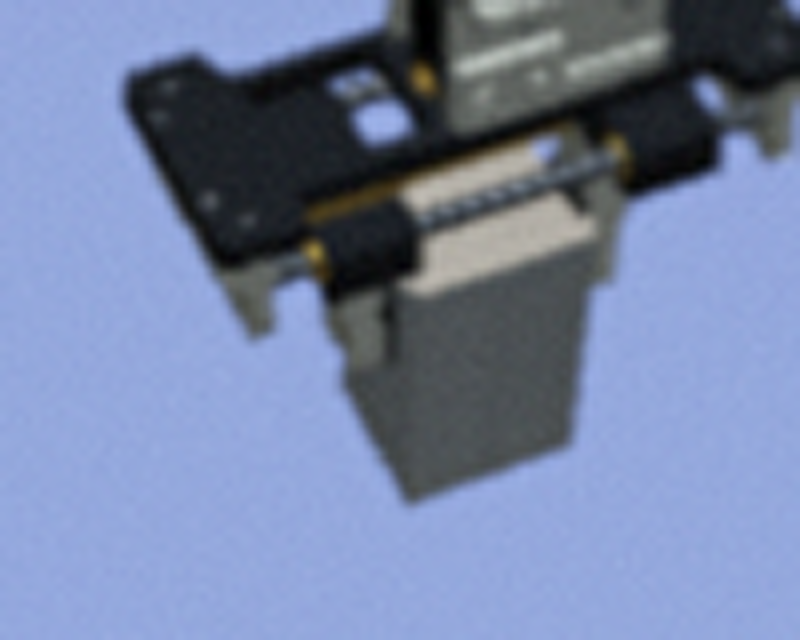

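>>> play_rows(series=[-0.0003,0.005,0,0,-0.0003,0.006,0,0,-0.0002,0.006,0,0,0,0.006,0,0,0,0.006,0,0])

```text
time_s: 6.55
tcp_pos: [0.4546, 0.1006, 0.0634]
eef_rot: [-118.3, 90.0, 151.7]
contact_force: [-5.0, 2.3, -0.7]
gripper_width: 0.0601
```

```bash
python3 - <<'E'
from h import *
from plant import get_state,capture
s=get_state();print(s['time_s'],s['tcp_pos'],s['contact_force'],s['moment'],s['gripper_width'])
c=capture('scene'); crop(c["img"],220,140,100,80,8,"pics/g3.png")
E
```

```text
6.55 [0.45459576 0.10059313 0.06335729] [-4.956904    2.30568768 -0.66308718] [0.6587991  1.66435622 0.0334645 ] 0.060053567369554375
```

View pics/g3.png

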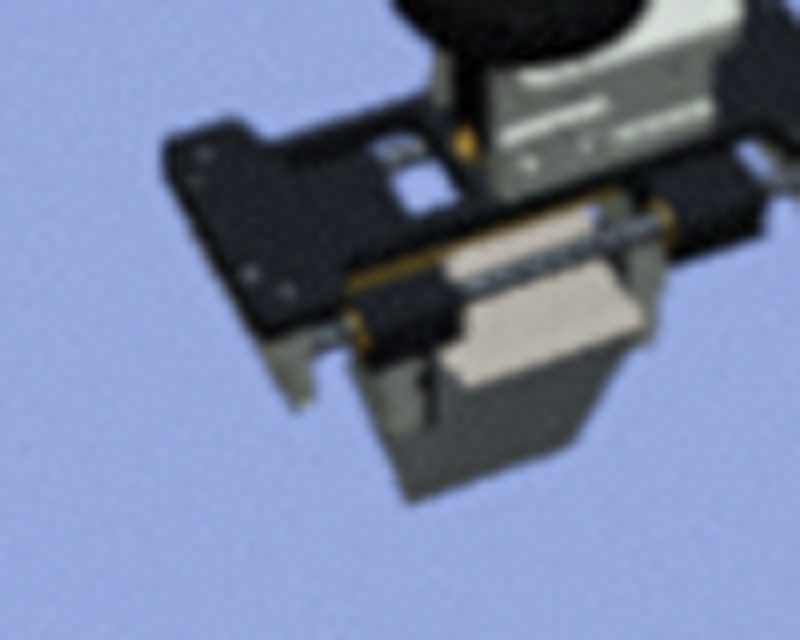

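>>> play_rows(series=[0.002,0.0085,0,0,0.0029,0.0083,0,0,0.0037,0.0079,0,0,0.0046,0.0075,0,0,0.0053,0.0069,0,0])

```text
time_s: 7.02
tcp_pos: [0.496, 0.1007, 0.0452]
eef_rot: [96.2, 89.8, 6.3]
contact_force: [1.4, -1.3, 4.2]
gripper_width: 0.0595
```

```bash
python3 - <<'E'
from h import *
from plant import get_state,capture
s=get_state();print(s['time_s'],s['tcp_pos'],s['contact_force'],s['moment'],s['gripper_width'])
c=capture('scene'); crop(c["img"],220,140,100,80,8,"pics/g4.png")
r=83.7
p=[(r*np.cos(np.radians(f)),r*np.sin(np.radians(f))) for f in (49.7,43.3,36.9,30.5,24.1,17.7)]
print(np.diff(p,axis=0).round(1).tolist())
E
```

```text
7.0167 [0.4960336  0.1007394  0.04520603] [ 1.3759244  -1.30756773  4.17175145] [-0.67167749 -0.18706045  0.03901618] 0.059514095852684946
[[6.8, -6.4], [6.0, -7.1], [5.2, -7.8], [4.3, -8.3], [3.3, -8.7]]
```

View pics/g4.png

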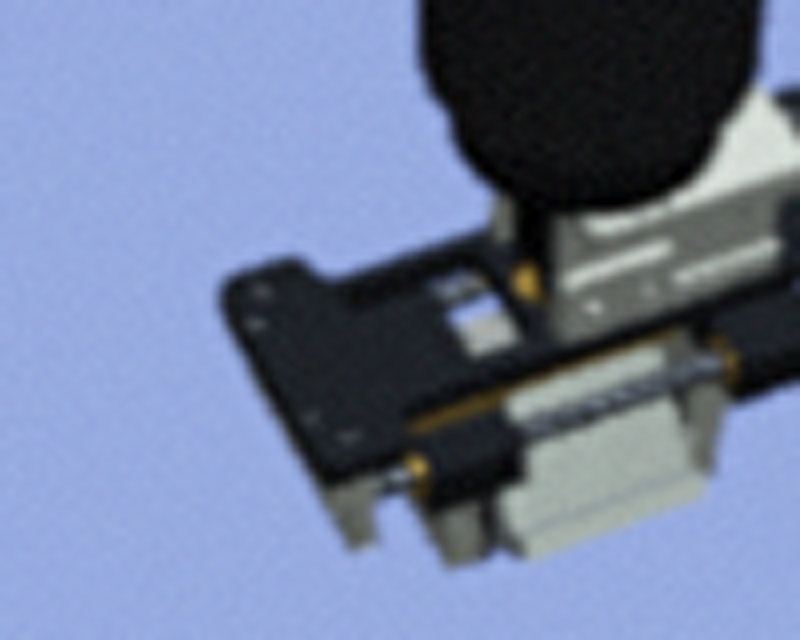

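>>> play_rows(series=[0.0064,0.0068,0,0,0.0071,0.006,0,0,0.0078,0.0052,0,0,0.0075,0.004,0,0,0.006,0.0025,0,0])

```text
time_s: 7.48
tcp_pos: [0.5214, 0.1011, 0.0099]
eef_rot: [102.8, 89.8, 13.0]
contact_force: [6.1, -2.1, 1.7]
gripper_width: 0.0598
```

```bash
python3 - <<'E'
from h import *
from plant import get_state,capture
s=get_state();print(s['time_s'],s['tcp_pos'],s['contact_force'],s['moment'],s['gripper_width'])
c=capture('scene'); crop(c["img"],220,140,100,80,8,"pics/g5.png")
E
```

```text
7.4833 [0.52137587 0.10112785 0.00994506] [ 6.13452895 -2.07925461  1.67685336] [-0.81196903 -1.93003306  0.1730902 ] 0.059835998066434595
```

View pics/g5.png

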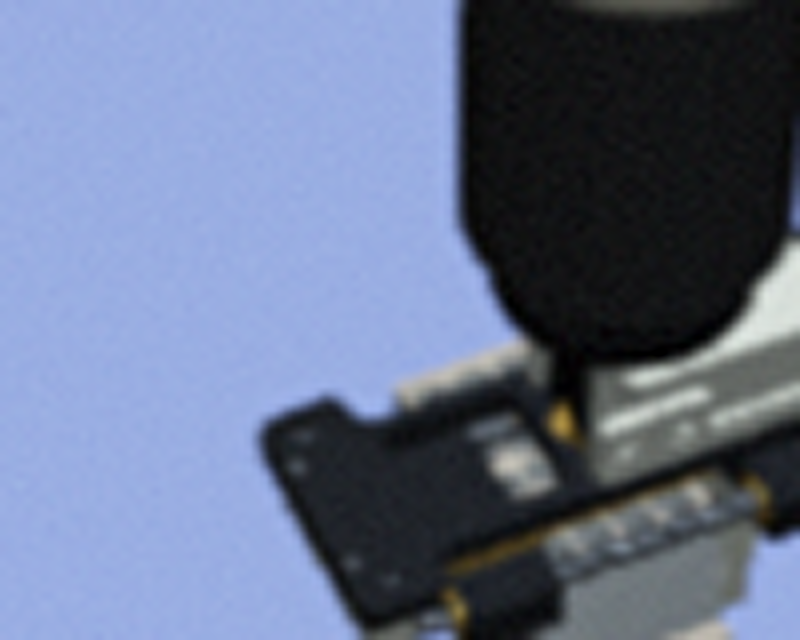

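>>> play_rows(series=[0.0015,0.0004,0,0,0.0015,0.0003,0,0,0.0005,0,0,0,0,0,0,0,0,0,0,0])

```text
time_s: 7.95
tcp_pos: [0.5213, 0.1012, 0.0065]
eef_rot: [108.4, 89.8, 18.5]
contact_force: [4.7, 0.3, 0.4]
gripper_width: 0.0599
```

>>> play_rows(series=[0,0,0,0,0,0,0,0,0,0,0,0,0,0,0,0,0,0,0,0], jaw=100)

```text
time_s: 8.37
tcp_pos: [0.5186, 0.1004, 0.0063]
eef_rot: [-63.5, 90.0, -153.5]
contact_force: [0.2, -0.1, 0.5]
gripper_width: 0.0859
```

>>> play_rows(series=[-0.005,0,0,0,-0.015,0,0,0,-0.03,0,0,0,-0.03,0,0,0,-0.03,0,0,0])

```text
time_s: 8.78
tcp_pos: [0.5185, 0.1003, 0.118]
eef_rot: [-56.2, 90.0, -146.2]
contact_force: [0.8, 1.5, -0.7]
gripper_width: 0.0877
```

```bash
python3 - <<'E'
from h import *
from plant import get_state,capture
s=get_state();print(s['time_s'],s['tcp_pos'],s['contact_force'],s['moment'],s['gripper_width'])
c=capture('scene'); crop(c["img"],200,120,130,100,6,"pics/i.png");np.savez("s1.npz",**c)
c=capture('top'); crop(c["img"],190,170,130,100,6,"pics/i2.png");np.savez("t1.npz",**c)
E
```

```text
8.7833 [0.51845768 0.10031829 0.11803299] [ 0.83617887  1.51359572 -0.71835404] [ 0.01600247 -0.14222194  0.00225501] 0.08770115388551405
```

View pics/i.png

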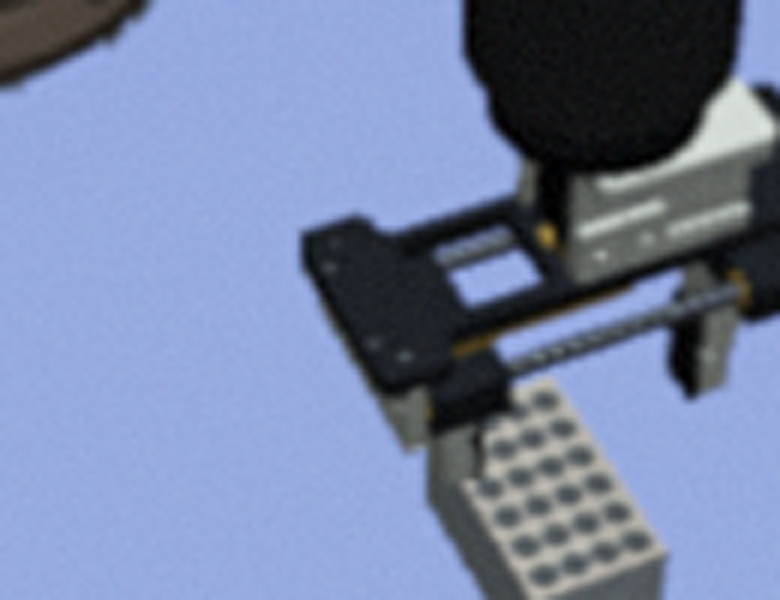

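View pics/i2.png

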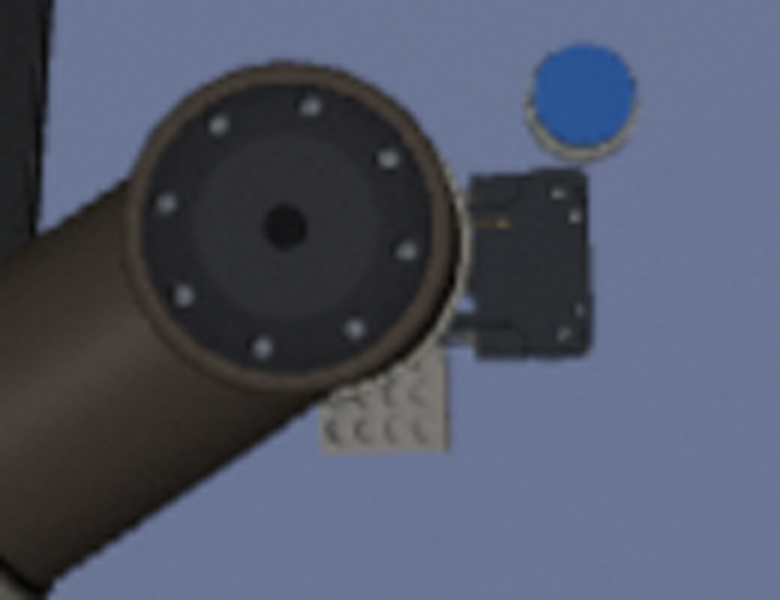

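```bash
python3 - <<'E'
from h import *
c=dict(np.load("s1.npz")); crop(c["img"],260,175,70,70,9,"pics/j.png")
E
```

```text
(no output)
```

View pics/j.png

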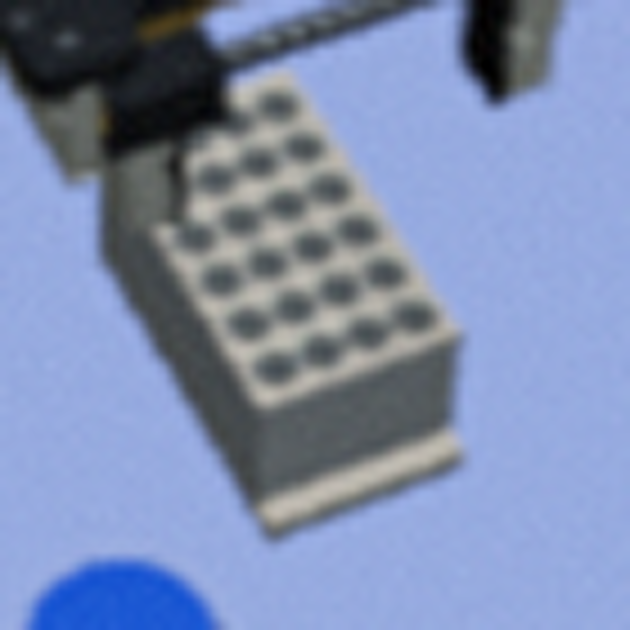

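```bash
python3 - <<'E'
from h import *
s=dict(np.load("s1.npz"));t=dict(np.load("t1.npz"))
def P(x,y,z): return onz(s,(x+.5)/9-.5+260,(y+.5)/9-.5+175,z).round(4)
print("toe bottom",P(272,540,0),P(463,460,0));print("top edge toe",P(262,405,.052),P(463,335,.052),"heel +y",P(293,72,.052))
def Q(x,y,z): return onz(t,(x+.5)/6-.5+190,(y+.5)/6-.5+170,z).round(4)
print("heel top",Q(320,452,.052),Q(448,452,.052))
E
```

```text
toe bottom [0.5523 0.073  0.    ] [0.5503 0.1329 0.    ]
top edge toe [0.544  0.0723 0.052 ] [0.5456 0.1313 0.052 ] heel +y [0.4428 0.1315 0.052 ]
heel top [0.4433 0.1303 0.052 ] [0.4417 0.0697 0.052 ]
```

>>> play_rows(series=[0,-0.02,0,0,0,-0.025,-0.0005,0,0.02,-0.012,0,0,0.03,0,0,0,0.03,0,0,0])

```text
time_s: 9.3
tcp_pos: [0.462, 0.1016, 0.0372]
eef_rot: [126.2, 89.8, 36.3]
contact_force: [-0.0, 0.7, -0.5]
gripper_width: 0.0877
```

>>> play_rows(series=[0.013,0,0,0,0,0,0,0,0,0,0,0,0,0,0,0,0,0,0,0])

```text
time_s: 9.72
tcp_pos: [0.4628, 0.1015, 0.0248]
eef_rot: [122.1, 89.9, 32.2]
contact_force: [-0.2, -0.9, 0.4]
gripper_width: 0.0879
```

>>> play_rows(series=[0,0,0,0,0,0,0,0,0,0,0,0,0,0,0,0,0,0,0,0], jaw=0, squeeze=12)

```text
time_s: 10.13
tcp_pos: [0.4619, 0.101, 0.0238]
eef_rot: [122.2, 90.0, 32.2]
contact_force: [-0.7, -2.0, 1.6]
gripper_width: 0.0602
```

>>> play_rows(series=[0,0,0,0,0,0,0,0,0,0,0,0,0,0,0,0,0,0,0,0])

```text
time_s: 10.55
tcp_pos: [0.4619, 0.101, 0.0238]
eef_rot: [111.3, 90.0, 21.4]
contact_force: [-0.9, 0.3, 4.8]
gripper_width: 0.0595
```

```bash
python3 - <<'E'
from h import *
from plant import get_state
s=get_state();print(s['time_s'],s['tcp_pos'],s['contact_force'],s['moment'],s['gripper_width'],yaw(s))
g=np.array([s['tcp_pos'][0]-.552,s['tcp_pos'][2]+.019]);r=np.hypot(*g);a0=np.arctan2(g[1],g[0])
p=np.array([(r*np.cos(a0-np.radians(d)),r*np.sin(a0-np.radians(d))) for d in np.linspace(0,22,11)])
print(np.diff(p,axis=0).round(4).tolist())
E
```

```text
10.55 [0.46193228 0.10101942 0.02376153] [-0.94049662  0.25405515  4.84401013] [-0.07487114  0.48158335 -0.01396231] 0.0595007781736563 0.04149541779052195
[[0.0017, 0.0034], [0.0018, 0.0034], [0.002, 0.0033], [0.0021, 0.0032], [0.0022, 0.0031], [0.0023, 0.003], [0.0024, 0.0029], [0.0026, 0.0028], [0.0027, 0.0027], [0.0028, 0.0026]]
```

>>> play_rows(series=[-0.0034,0.0017,0,0,-0.0034,0.0018,0,0,-0.0033,0.002,0,0,-0.0032,0.0021,0,0,-0.0031,0.0022,0,0])

```text
time_s: 10.97
tcp_pos: [0.4715, 0.1008, 0.04]
eef_rot: [-63.4, 89.9, -153.4]
contact_force: [-0.3, 0.2, -6.4]
gripper_width: 0.0601
```

```bash
python3 - <<'E'
from h import *
from plant import get_state,capture
s=get_state();print(s['time_s'],s['tcp_pos'],s['contact_force'],s['moment'],s['gripper_width'])
c=capture('scene'); crop(c["img"],240,155,90,90,7,"pics/k.png");np.savez("s2.npz",**c)
E
```

```text
10.9667 [0.47147161 0.10076109 0.03997021] [-0.3113707   0.20153211 -6.44197646] [-0.12653468  0.29416706 -0.04525449] 0.0600636609332468
```

View pics/k.png

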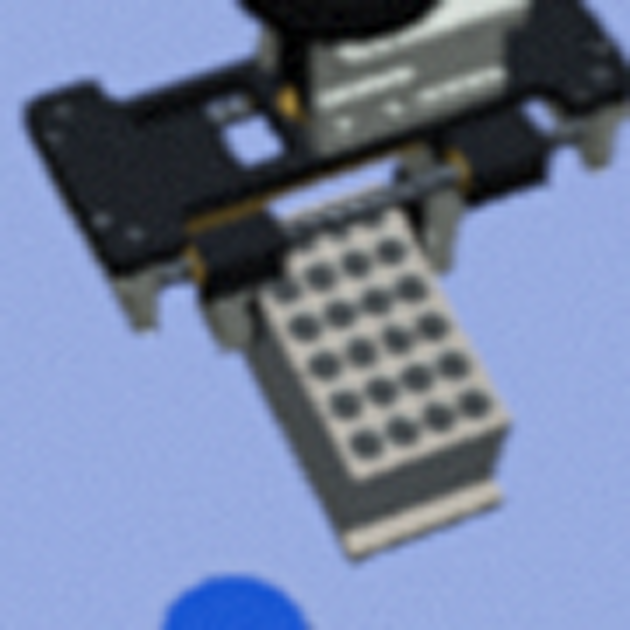

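```bash
python3 - <<'E'
from h import *
s=dict(np.load("s2.npz"))
def px(x,y): return ((x+.5)/7-.5+240,(y+.5)/7-.5+155)
# work in plane y=const: intersect ray with plane
def ony(x,y,yy):
    o,d=ray(s,*px(x,y)); return (o+d*(yy-o[1])/d[1]).round(4)
print("toe lower",ony(352,560,.071),ony(503,500,.131))
print("toe upper tip",ony(348,545,.071),ony(503,488,.131))
print("body top end",ony(357,478,.071),ony(512,423,.131))
for P in [(x,y) for x in[0] for y in[0]]:pass
# predicted pixel for tilt options
for th in(0,5,10):
  # toe lower at (.552,.071,0) rotation
  a=np.radians(th);e=np.array([np.cos(a),0,-np.sin(a)]);n=np.array([np.sin(a),0,np.cos(a)])
  for X,Z,h in((-26,112,'toe'),(26,104,'bodytop')):
    for base in ('pivot','hand'):
      if base=='pivot': q=np.array([.552,.071,0])+e*(Z-112)/1e3+n*(X+26)/1e3
      else: q=np.array([.4715,.071,.059])+e*(Z-20)/1e3+n*(X-17)/1e3
      u=proj(s,q); print(th,h,base,((u+.5-[240,155])*7-.5).round(0))
E
```

```text
toe lower [0.5563 0.071  0.0064] [0.5553 0.131  0.006 ]
toe upper tip [0.5528 0.071  0.0109] [0.5544 0.131  0.0121]
body top end [0.5566 0.071  0.0551] [0.5552 0.131  0.0509]
0 toe pivot [346. 561.]
0 toe hand [362. 560.]
0 bodytop pivot [340. 456.]
0 bodytop hand [357. 453.]
5 toe pivot [346. 561.]
5 toe hand [356. 564.]
5 bodytop pivot [346. 465.]
5 bodytop hand [357. 467.]
10 toe pivot [346. 561.]
10 toe hand [349. 566.]
10 bodytop pivot [352. 475.]
10 bodytop hand [356. 480.]
```

>>> play_rows(series=[0,0,0,0,0,0,0,0,0,0,0,0,0,0,0,0,0,0,0,0], squeeze=9)

```text
time_s: 11.43
tcp_pos: [0.472, 0.1011, 0.0401]
eef_rot: [110.1, 90.0, 20.2]
contact_force: [2.2, -1.3, -4.1]
gripper_width: 0.0599
```

```bash
python3 - <<'E'
from h import *
from plant import get_state,capture
s=get_state();print(s['time_s'],s['tcp_pos'],s['contact_force'],s['moment'],s['gripper_width'])
c=capture('scene'); crop(c["img"],240,155,90,90,7,"pics/k2.png");np.savez("s3.npz",**c)
E
```

```text
11.4333 [0.4720308  0.10114912 0.04009657] [ 2.20067958 -1.27957838 -4.11753003] [-0.36378967 -0.75315567 -0.03681045] 0.05993618574867267
```

View pics/k2.png

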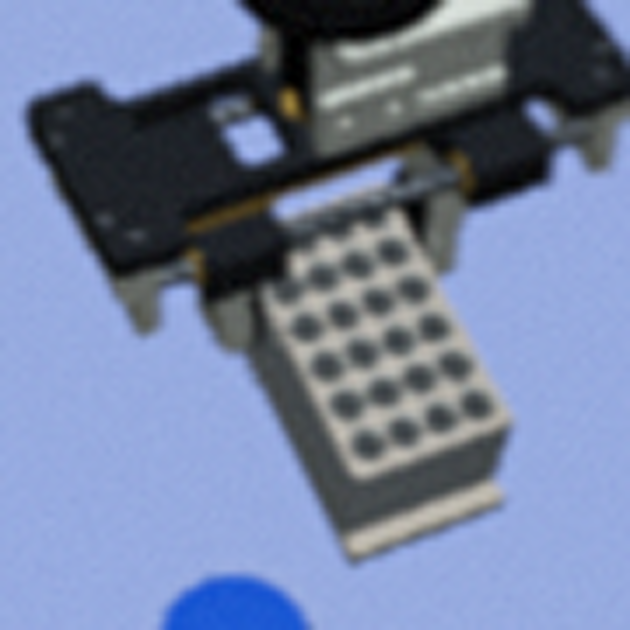

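>>> play_rows(series=[-0.0028,0.0023,0,0,-0.0028,0.0024,0,0,-0.0028,0.0026,0,0,-0.0027,0.0027,0,0,-0.0026,0.0028,0,0])

```text
time_s: 11.9
tcp_pos: [0.4844, 0.1008, 0.0538]
eef_rot: [-65.8, 90.0, -155.8]
contact_force: [-1.7, 0.1, -4.4]
gripper_width: 0.06
```

>>> play_rows(series=[-0.0025,0.0028,0,0,-0.0025,0.0028,0,0,0,0,0,0,0,0,0,0,0,0,0,0])

```text
time_s: 12.32
tcp_pos: [0.4907, 0.1012, 0.059]
eef_rot: [107.7, 89.9, 17.7]
contact_force: [0.7, -0.4, -3.7]
gripper_width: 0.0594
```

```bash
python3 - <<'E'
from h import *
from plant import get_state,capture
s=get_state();print(s['time_s'],s['tcp_pos'],s['contact_force'],s['moment'],s['gripper_width'])
c=capture('scene'); crop(c["img"],240,155,90,90,7,"pics/k3.png");np.savez("s4.npz",**c)
E
```

```text
12.3167 [0.49069003 0.10118206 0.05898106] [ 0.7279297  -0.36564068 -3.74024113] [-0.3583078  -0.37912224 -0.07989836] 0.05943071867731709
```

View pics/k3.png

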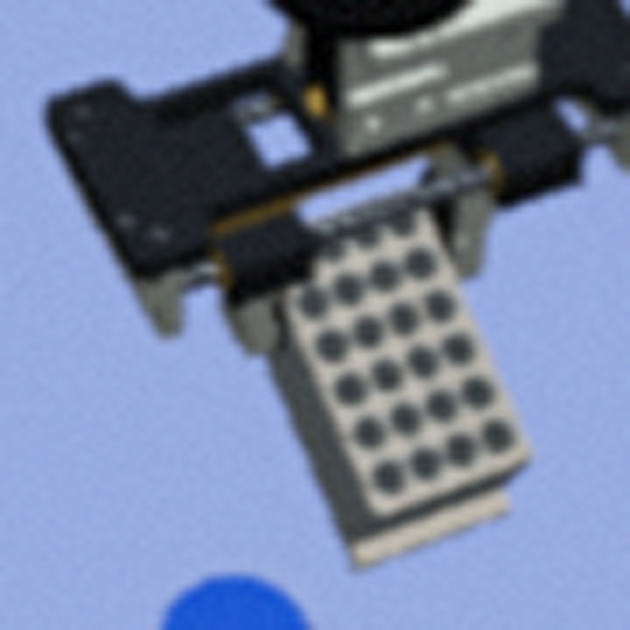

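>>> play_rows(series=[0,0,0,0,0,0,0,0,-0.005,0,0,0,-0.012,0,0,0,-0.018,0,0,0], squeeze=55)

```text
time_s: 12.78
tcp_pos: [0.4879, 0.1001, 0.0923]
eef_rot: [-66.0, 89.7, -156.0]
contact_force: [-0.2, -0.4, -7.0]
gripper_width: 0.0598
```

```bash
python3 - <<'E'
from h import *
from plant import get_state,capture
s=get_state();print(s['time_s'],s['tcp_pos'],s['contact_force'],s['moment'],s['gripper_width'])
plan([.5175,-.2638,.17],16.1,15,s['tcp_pos'],0)
E
```

```text
12.7833 [0.4878865  0.10008647 0.09228004] [-0.16401026 -0.35201305 -6.95455427] [-0.05844655  0.03538437  0.01521747] 0.059838457198888584
from [0.4879 0.1001 0.0923] 0
-0.0052, 0.0020, 0.0243, -0.0187, -0.0052, 0.0015, 0.0243, -0.0187, -0.0052, 0.0011, 0.0243, -0.0187, -0.0052, 0.0006, 0.0243, -0.0187, -0.0052, 0.0002, 0.0243, -0.0187
-0.0052, -0.0003, 0.0243, -0.0187, -0.0052, -0.0008, 0.0243, -0.0187, -0.0052, -0.0012, 0.0243, -0.0187, -0.0052, -0.0017, 0.0243, -0.0187, -0.0052, -0.0021, 0.0242, -0.0187
-0.0052, -0.0026, 0.0242, -0.0187, -0.0052, -0.0030, 0.0241, -0.0187, -0.0052, -0.0035, 0.0241, -0.0187, -0.0052, -0.0039, 0.0240, -0.0187, -0.0052, -0.0044, 0.0239, -0.0187
```

>>> play_rows(series=[-0.02,0.002,0.01,-0.0187,-0.02,0.0015,0.02,-0.0187,-0.018,0.0011,0.0243,-0.0187,-0.014,0.0006,0.0243,-0.0187,-0.006,0.0002,0.0243,-0.0187])

```text
time_s: 13.2
tcp_pos: [0.4999, -0.0023, 0.1736]
eef_rot: [115.2, 89.9, 30.7]
contact_force: [1.1, -0.3, -7.4]
gripper_width: 0.0595
```

>>> play_rows(series=[0,-0.0003,0.027,-0.0187,0,-0.0008,0.028,-0.0187,0,-0.0012,0.028,-0.0187,0,-0.0017,0.028,-0.0187,0,-0.0021,0.028,-0.0187])

```text
time_s: 13.62
tcp_pos: [0.511, -0.1413, 0.1712]
eef_rot: [-119.2, 89.9, 161.6]
contact_force: [0.7, 0.4, -7.0]
gripper_width: 0.0595
```

>>> play_rows(series=[0,-0.0026,0.028,-0.0187,0,-0.003,0.0265,-0.0187,0,-0.0035,0.024,-0.0187,0,-0.0039,0.018,-0.0187,0,-0.0044,0.01,-0.0187])

```text
time_s: 14.03
tcp_pos: [0.5173, -0.2497, 0.1707]
eef_rot: [-121.2, 89.9, 164.9]
contact_force: [0.4, 1.0, -6.6]
gripper_width: 0.0598
```

```bash
python3 - <<'E'
from h import *
from plant import get_state,capture
c=capture('scene'); crop(c["img"],70,140,160,190,3.15,"pics/l.png");np.savez("s5.npz",**c)
c=capture('top'); crop(c["img"],320,140,120,140,4,"pics/l2.png");np.savez("t5.npz",**c)
s=get_state();print(s['time_s'],s['tcp_pos'],yaw(s),s['contact_force'],s['moment'],s['gripper_width'])
plan([.5175,-.2638,.17],16.1,5)
E
```

```text
14.1333 [ 0.5167822  -0.24939115  0.1706141 ] 16.00640102996567 [-0.60959678  0.10792357 -6.20660099] [-0.01795116  0.17123752 -0.01925024] 0.059338568330766436
from [ 0.5168 -0.2494  0.1706] 16.01
0.0001, -0.0007, 0.0028, -0.0003, 0.0001, -0.0007, 0.0028, -0.0003, 0.0001, -0.0007, 0.0028, -0.0003, 0.0001, -0.0007, 0.0028, -0.0003, 0.0001, -0.0007, 0.0028, -0.0003
```

View pics/l.png

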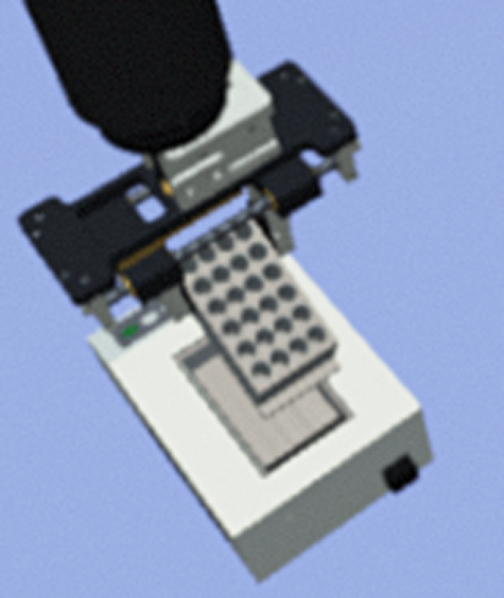

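View pics/l2.png

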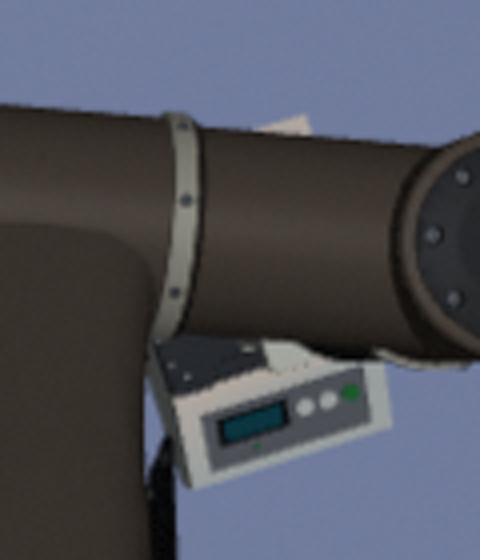

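>>> play_rows(series=[0.004,-0.0007,0.003,0,0.006,-0.0007,0.004,0,0.006,-0.0007,0.004,-0.0016,0.004,-0.0007,0.003,0,0,-0.0007,0,0])

```text
time_s: 14.55
tcp_pos: [0.5181, -0.2625, 0.15]
eef_rot: [-120.1, 89.9, 166.1]
contact_force: [-0.1, -0.2, -7.7]
gripper_width: 0.0598
```

```bash
python3 - <<'E'
from h import *
from plant import get_state,capture
c=capture('scene'); crop(c["img"],100,200,110,100,7,"pics/m.png");np.savez("s6.npz",**c)
s=get_state();print(s['time_s'],s['tcp_pos'],yaw(s),s['contact_force'],s['moment'],s['gripper_width'])
E
```

```text
14.6 [ 0.51813288 -0.26249986  0.15067714] 16.19814703839631 [-0.98225153  0.73312266 -7.08411357] [-0.13092929  0.20862902  0.02545294] 0.05987949840203786
```

View pics/m.png

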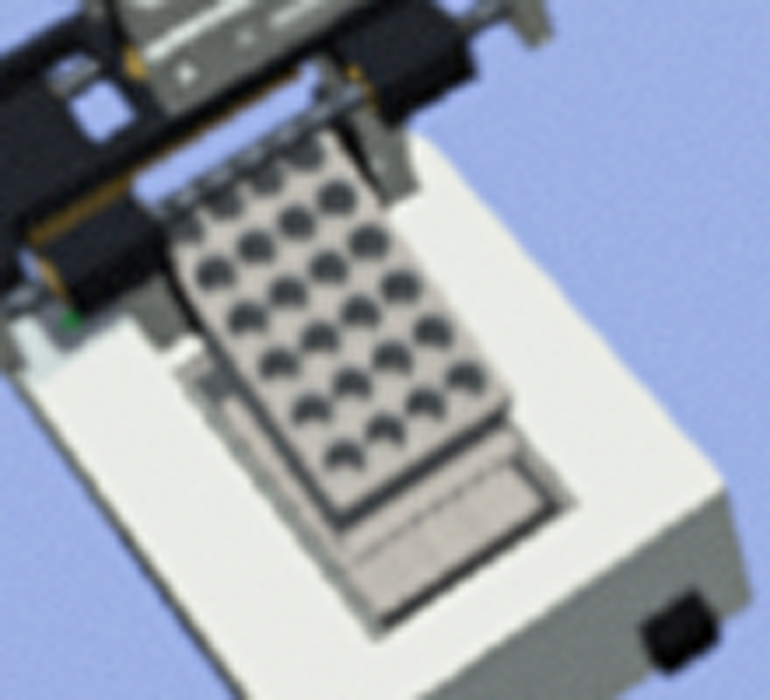

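```bash
python3 - <<'E'
from h import *
s=dict(np.load("s6.npz"))
a=np.radians(16.1);u=np.array([np.cos(a),np.sin(a),0]);n=np.array([-np.sin(a),np.cos(a),0])
def px(x,y): return ((x+.5)/7-.5+100,(y+.5)/7-.5+200)
tcp=np.array([.5181,-.2625,.1507]);print("tcp s,n",tcp@u,tcp@n)
def onn(x,y,nn):
    o,d=ray(s,*px(x,y)); q=o+d*(nn-o@n)/(d@n); return (q@u).round(4),q[2].round(4)
nt=tcp@n
print("L",onn(338,516,nt-.03),"R",onn(512,398,nt+.03), "toe corner L",onn(348,558,nt-.03),"toe R",onn(520,455,nt+.03))
g=tcp+[0,0,.019]
for th in(20,22,24,26):
    t=np.radians(th);e=u*np.cos(t)-np.array([0,0,np.sin(t)]);m=u*np.sin(t)+np.array([0,0,np.cos(t)])
    for nm,X,Z in(("top",26,104),("toeup",-18,112),("toelo",-26,112)):
        q=g+e*(Z-20.5)/1e3+m*(X-17)/1e3; print(th,nm,(q@u).round(4),q[2].round(4),[((proj(s,q+n*w)+.5-[100,200])*7-.5).round(0).tolist() for w in(-.03,.03)])
# rim lines
for nm,S,N in(("lipL",.505,-.0315),("lipR",.505,.0315),("frontL",.3925,-.034)): 
    q=u*S+n*(-.397+N)+np.array([0,0,.082]); print(nm,((proj(s,q)+.5-[100,200])*7-.5).round(0))
E
```

```text
tcp s,n 0.42498458327717537 -0.3958812498423304
L (np.float64(0.5037), np.float64(0.1365)) R (np.float64(0.5034), np.float64(0.1371)) toe corner L (np.float64(0.4916), np.float64(0.0954)) toe R (np.float64(0.493), np.float64(0.0916))
20 top 0.5065 0.1496 [[333.0, 499.0], [510.0, 382.0]]
20 toeup 0.499 0.1055 [[353.0, 558.0], [523.0, 444.0]]
20 toelo 0.4963 0.098 [[354.0, 564.0], [522.0, 451.0]]
22 top 0.5058 0.1468 [[334.0, 503.0], [510.0, 385.0]]
22 toeup 0.4967 0.103 [[351.0, 557.0], [520.0, 444.0]]
22 toelo 0.4937 0.0956 [[352.0, 563.0], [519.0, 450.0]]
24 top 0.5049 0.144 [[334.0, 506.0], [511.0, 389.0]]
24 toeup 0.4943 0.1005 [[349.0, 556.0], [517.0, 443.0]]
24 toelo 0.4911 0.0932 [[349.0, 560.0], [516.0, 448.0]]
26 top 0.504 0.1412 [[335.0, 508.0], [510.0, 392.0]]
26 toeup 0.4919 0.0981 [[346.0, 554.0], [514.0, 442.0]]
26 toelo 0.4884 0.0909 [[346.0, 558.0], [512.0, 446.0]]
lipL [374. 615.]
lipR [548. 497.]
frontL [180. 376.]
```

>>> play_rows(series=[0.004,0,0.0006,0,0.006,0,0.0005,0,0.006,0,0,0,0.005,0,0,0,0.004,0,0,0])

```text
time_s: 15.02
tcp_pos: [0.5187, -0.2635, 0.1257]
eef_rot: [-122.7, 89.9, 163.5]
contact_force: [-0.8, -0.1, -6.9]
gripper_width: 0.0598
```

```bash
python3 - <<'E'
from h import *
from plant import get_state,capture
c=capture('scene'); crop(c["img"],100,200,110,100,7,"pics/m2.png")
s=get_state();print(s['time_s'],s['tcp_pos'],yaw(s),s['contact_force'],s['moment'],s['gripper_width'])
E
```

```text
15.0667 [ 0.51837848 -0.26338455  0.12505137] 16.19524465512569 [ 0.39583782  0.16768447 -8.12543549] [-0.02083035  0.27445394  0.00069389] 0.0594076654100409
```

View pics/m2.png

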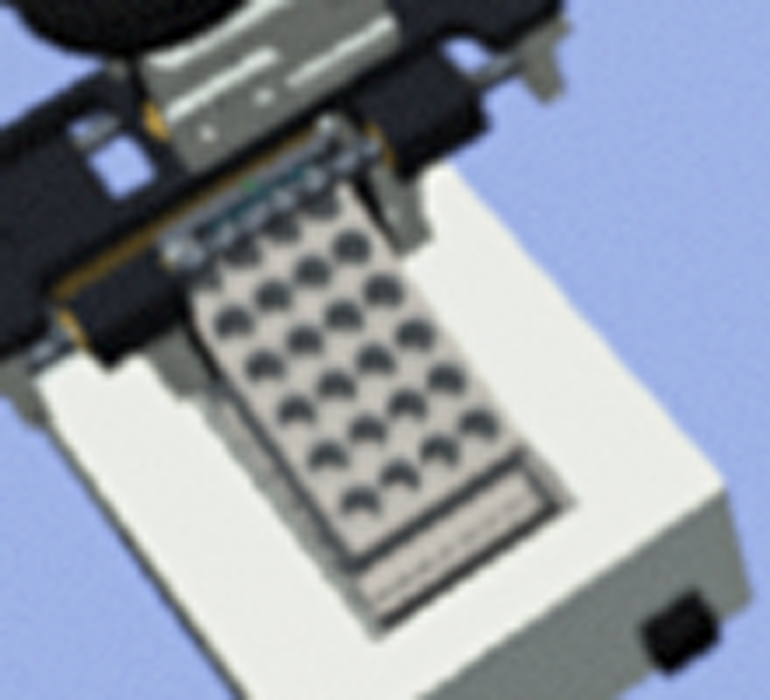

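>>> play_rows(series=[0.0015,0,0,0,0.0015,0,0,0,0.001,0,0,0,0.001,0,0,0,0,0,0,0])

```text
time_s: 15.48
tcp_pos: [0.519, -0.2637, 0.1216]
eef_rot: [-176.0, 90.0, 110.2]
contact_force: [0.5, 0.8, -7.5]
gripper_width: 0.0594
```

>>> play_rows(series=[0.001,0,0,0,0.001,0,0,0,0.001,0,0,0,0.0005,0,0,0,0,0,0,0])

```text
time_s: 15.9
tcp_pos: [0.5187, -0.264, 0.1204]
eef_rot: [19.6, 89.9, -54.1]
contact_force: [-8.9, 3.7, 11.1]
gripper_width: 0.0597
```

>>> play_rows(series=[-0.0015,0,0,0,-0.0005,0.002,0,0,0,0.0025,0,0,0,0.0025,0,0,0,0.002,0,0])

```text
time_s: 16.32
tcp_pos: [0.5263, -0.2621, 0.1211]
eef_rot: [-80.7, 89.8, -154.5]
contact_force: [-10.0, -1.5, 8.3]
gripper_width: 0.0597
```

```bash
python3 - <<'E'
from h import *
from plant import get_state,capture
c=capture('scene'); crop(c["img"],100,200,110,100,7,"pics/m3.png")
s=get_state();print(s['time_s'],s['tcp_pos'],yaw(s),s['contact_force'],s['moment'],s['gripper_width'])
E
```

```text
16.3667 [ 0.52687049 -0.26199247  0.12109403] 16.213363397586228 [-7.55139989 -1.74754504  6.31462632] [-0.50516868  3.03847612  0.12765328] 0.05965666638453684
```

View pics/m3.png

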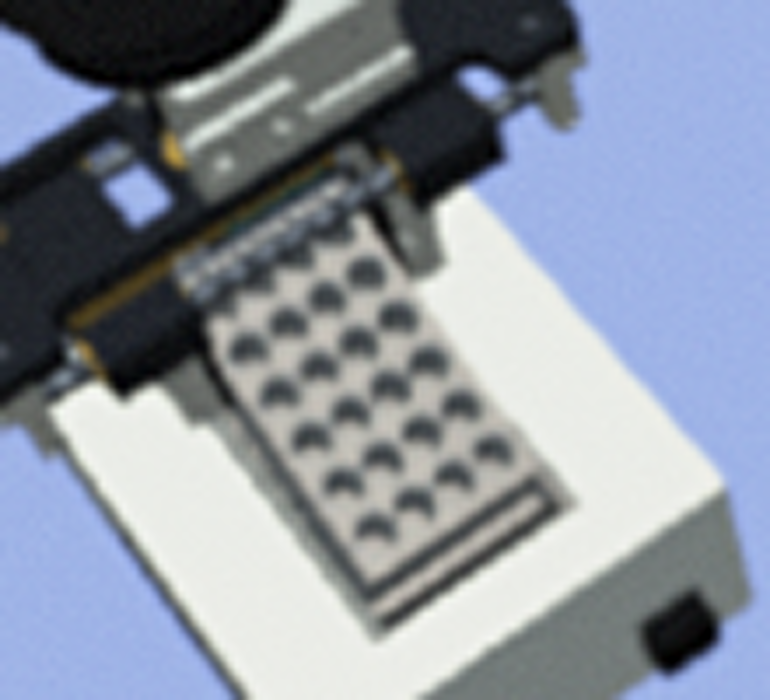

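>>> play_rows(series=[-0.0007,0.001,0,0,0,0.001,0,0,0,0.0015,0,0,0,0.001,0,0,0,0.0005,0,0])

```text
time_s: 16.78
tcp_pos: [0.532, -0.2603, 0.1212]
eef_rot: [-79.6, 89.9, -153.4]
contact_force: [-6.2, -1.7, 3.7]
gripper_width: 0.0596
```

```bash
python3 - <<'E'
from h import *
from plant import get_state,capture
c=capture('scene'); crop(c["img"],100,200,110,100,7,"pics/m4.png");np.savez("s7.npz",**c)
s=get_state();print(s['time_s'],s['tcp_pos'],yaw(s),s['contact_force'],s['moment'],s['gripper_width'])
E
```

```text
16.8333 [ 0.53203572 -0.26024389  0.12113771] 16.210185586298962 [-5.63106715 -0.55981204  2.36909961] [-0.73984364  2.24977294  0.01824362] 0.05920644610647554
```

View pics/m4.png

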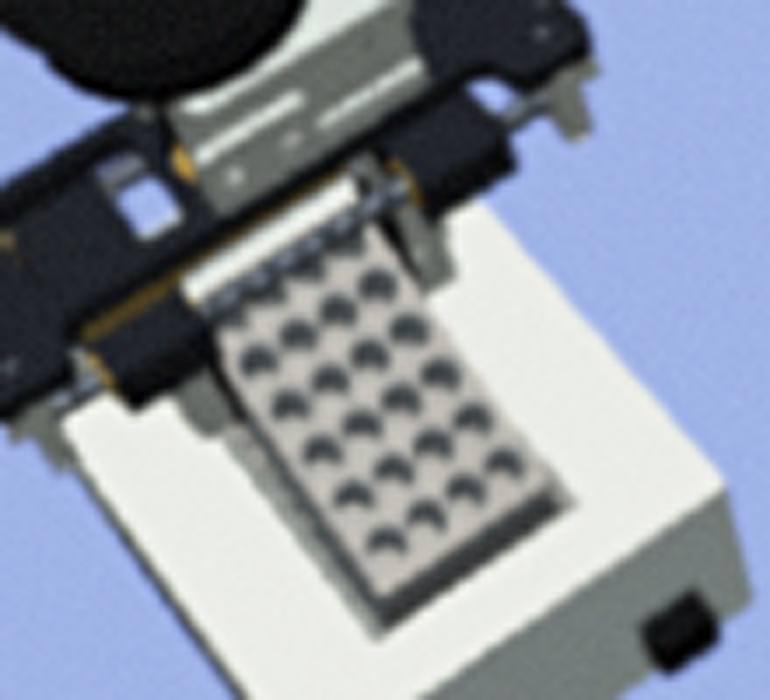

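>>> play_rows(series=[0,0,0,0,0.0012,-0.001,0,0,0.0024,-0.0021,0,0,0.0024,-0.0021,0,0,0.0024,-0.002,0,0], squeeze=12)

```text
time_s: 17.25
tcp_pos: [0.5255, -0.2622, 0.1129]
eef_rot: [-22.6, 90.0, -96.4]
contact_force: [-4.6, -0.4, 2.6]
gripper_width: 0.06
```

```bash
python3 - <<'E'
from h import *
from plant import get_state,capture
c=capture('scene'); crop(c["img"],100,200,110,100,7,"pics/m5.png")
s=get_state();print(s['time_s'],s['tcp_pos'],s['tcp_pos']@[.9608,.2773,0],yaw(s),s['contact_force'],s['moment'],s['gripper_width'])
E
```

```text
17.3 [ 0.52503961 -0.2621905   0.11234726] 0.43175262709414375 16.19646077345592 [-5.54781067 -2.66694799  0.80887266] [-0.967855    1.50108455 -0.04768038] 0.060244997697952454
```

View pics/m5.png

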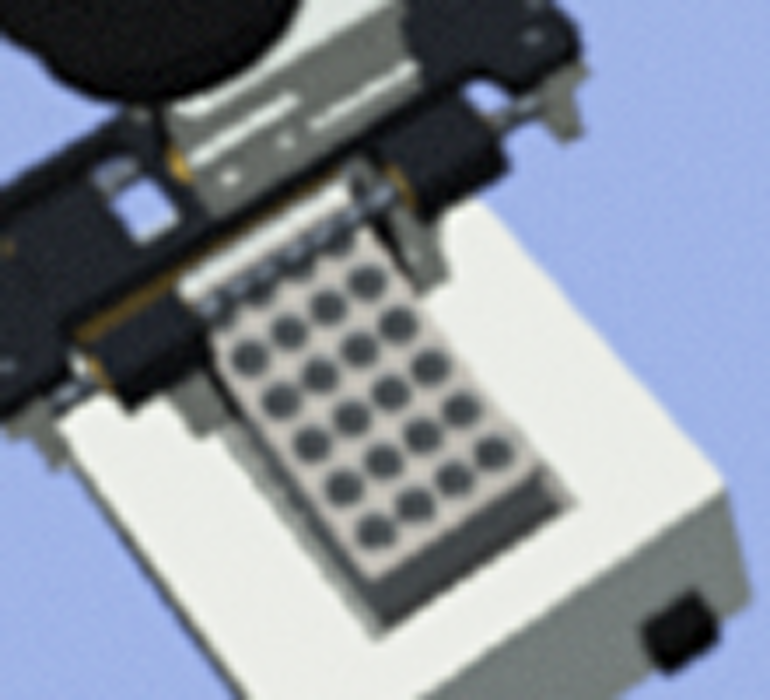

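>>> play_rows(series=[0.0029,-0.0018,0,0,0.0031,-0.0018,0,0,0.0032,-0.0018,0,0,0.0033,-0.0017,0,0,0.0034,-0.0017,0,0])

```text
time_s: 17.72
tcp_pos: [0.5192, -0.2643, 0.0989]
eef_rot: [62.0, 89.8, -11.8]
contact_force: [-3.2, 10.0, 20.4]
gripper_width: 0.0598
```

```bash
python3 - <<'E'
from h import *
from plant import get_state,capture
c=capture('scene'); crop(c["img"],100,200,110,100,7,"pics/m6.png")
s=get_state();print(s['time_s'],s['tcp_pos'],s['tcp_pos']@[.9608,.2773,0],yaw(s),s['contact_force'],s['moment'],s['gripper_width'])
E
```

```text
17.7667 [ 0.51920341 -0.26416495  0.09855643] 0.42559769502223926 16.25779189407979 [-3.53526104  5.13453881 10.90988692] [ 1.9083034   1.15731912 -0.03793792] 0.060107539534052526
```

View pics/m6.png

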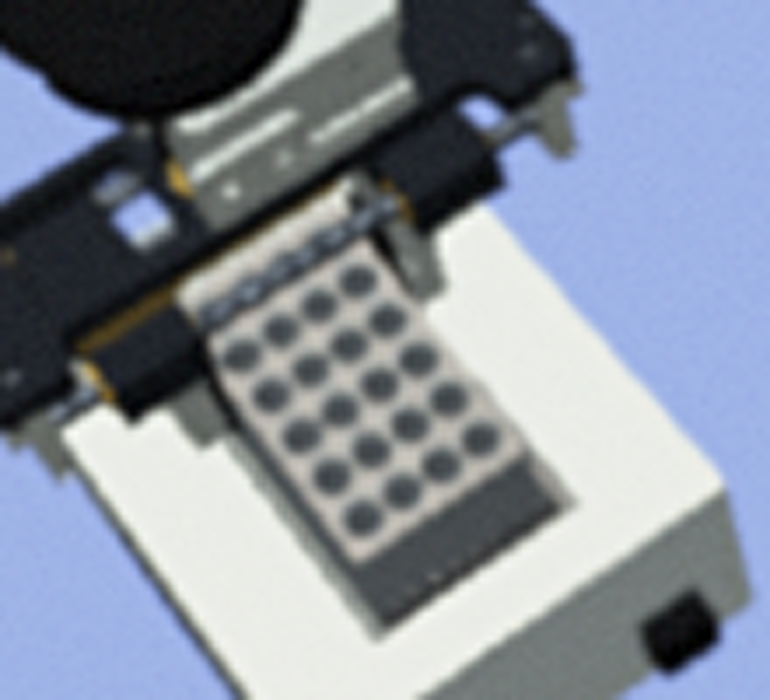

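>>> play_rows(series=[-0.0005,0,-0.0005,0,0,0,-0.0005,0,0,0,0,0,0,0,0,0,0,0,0,0])

```text
time_s: 18.18
tcp_pos: [0.5192, -0.264, 0.0986]
eef_rot: [51.6, 89.7, -22.2]
contact_force: [1.0, -1.6, 7.7]
gripper_width: 0.0601
```

```bash
python3 - <<'E'
from h import *
from plant import get_state,capture
c=capture('scene'); crop(c["img"],110,205,70,70,11,"pics/m7.png");np.savez("s8.npz",**c)
s=get_state();print(s['time_s'],s['tcp_pos'],s['tcp_pos']@[.9608,.2773,0],s['tcp_pos']@[-.2773,.9608,0],yaw(s),s['contact_force'],s['moment'],s['gripper_width'])
E
```

```text
18.2333 [ 0.51917892 -0.2639923   0.09859911] 0.425622041571692 -0.39761211431132376 16.246893929249637 [ 0.60212046 -1.28765737  7.45713694] [-0.60524916 -0.10275212 -0.12634228] 0.060158484551234674
```

View pics/m7.png

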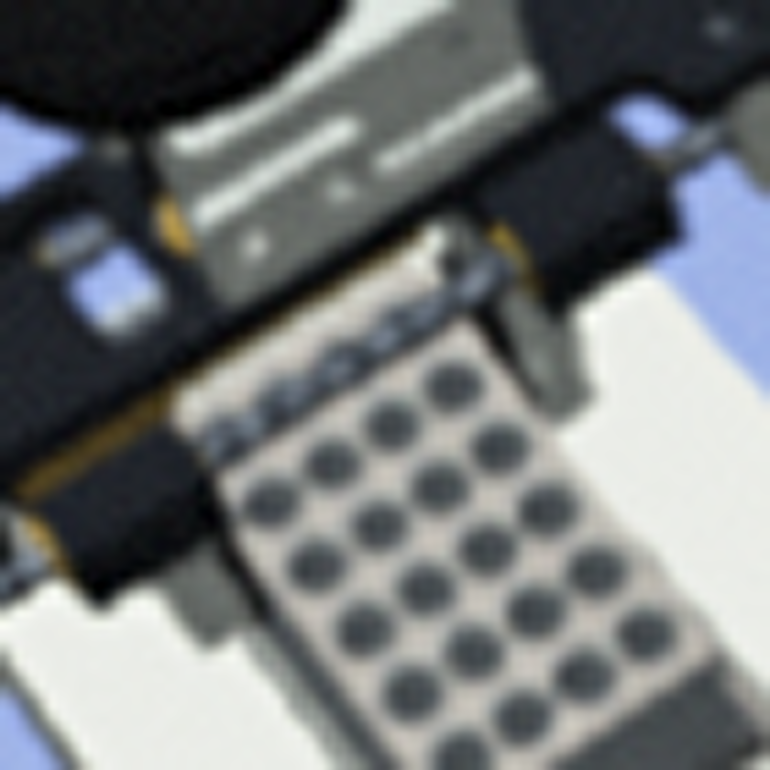

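>>> play_rows(series=[0.001,-0.0006,0,0,0.001,-0.0006,0,0,0.001,-0.0005,0,0,0.001,-0.0005,0,0,0,0,0,0])

```text
time_s: 18.65
tcp_pos: [0.5189, -0.2642, 0.0964]
eef_rot: [60.2, 89.5, -13.5]
contact_force: [1.2, 4.8, 18.3]
gripper_width: 0.0598
```

```bash
python3 - <<'E'
from h import *
from plant import get_state,capture
s=get_state();print(s['time_s'],s['tcp_pos'],s['tcp_pos']@[.9608,.2773,0],s['tcp_pos']@[-.2773,.9608,0],yaw(s),s['contact_force'],s['moment'],s['gripper_width'])
c=capture('scene'); crop(c["img"],100,200,110,100,7,"pics/m8.png")
E
```

```text
18.65 [ 0.51891594 -0.26419697  0.09643255] 0.425312618465359 -0.39773584379776417 16.30284755132844 [ 1.1746127   4.76730167 18.32960083] [ 1.86240649 -0.18087395  0.00535735] 0.05977294501172771
```

View pics/m8.png

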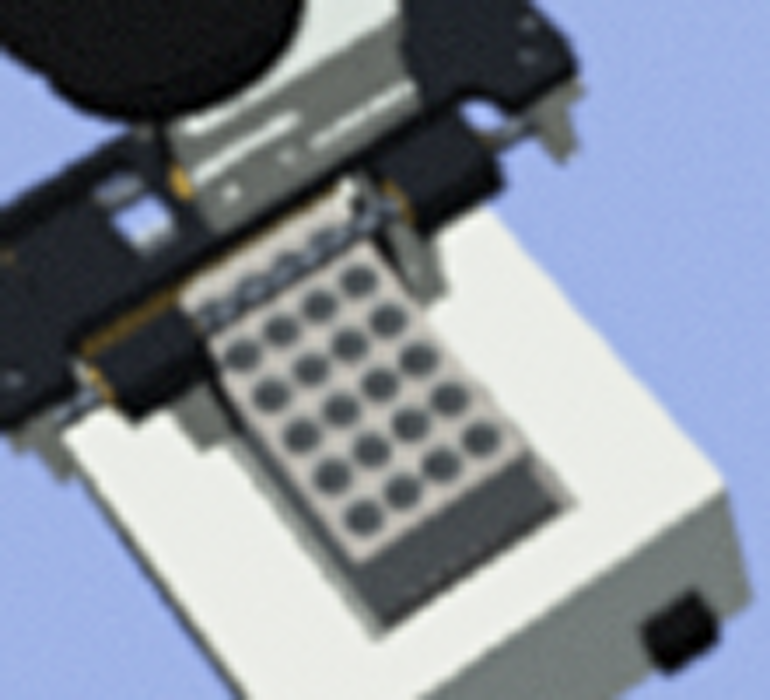

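```bash
python3 - <<'E'
from h import *
s=dict(np.load("s8.npz"))
crop(s["img"],100,215,90,85,8.5,"pics/m9.png")
a=np.radians(16.1);u=np.array([np.cos(a),np.sin(a),0]);n=np.array([-np.sin(a),np.cos(a),0])
def px(x,y): return ((x+.5)/7-.5+100,(y+.5)/7-.5+200)
nt=-.3977
def onn(x,y,nn):
    o,d=ray(s,*px(x,y)); q=o+d*(nn-o@n)/(d@n); return (q@u).round(4),q[2].round(4)
for nm,x,y,w in(("toeL",356,563,-.03),("toeR",527,448,.03),("heelL",178,288,-.03),("heelR",348,182,.03),): print(nm,onn(x,y,nt+w))
# predicted pixels for seated-rear pivot with tilt th, n centre
for O in(.418,.420):
 for th in(6,8,10):
  t=np.radians(th);e=u*np.cos(t)-np.array([0,0,np.sin(t)]);m=u*np.sin(t)+np.array([0,0,np.cos(t)])
  toe=u*(O+.0895-.008*np.sin(t))+n*nt+np.array([0,0,.062])
  print(O,th,[((proj(s,toe+e*(Z-112)/1e3+m*.052+n*w)+.5-[100,200])*7-.5).round(0).tolist() for Z,w in((104,-.03),(104,.03),(0,-.03),(0,.03))])
E
```

```text
toeL (np.float64(0.5086), np.float64(0.1179))
toeR (np.float64(0.5073), np.float64(0.1159))
heelL (np.float64(0.4368), np.float64(0.1785))
heelR (np.float64(0.4264), np.float64(0.1647))
0.418 6 [[351.0, 558.0], [522.0, 443.0], [166.0, 310.0], [333.0, 205.0]]
0.418 8 [[353.0, 562.0], [525.0, 447.0], [166.0, 308.0], [334.0, 203.0]]
0.418 10 [[356.0, 566.0], [528.0, 450.0], [166.0, 306.0], [334.0, 200.0]]
0.42 6 [[354.0, 563.0], [526.0, 448.0], [169.0, 315.0], [336.0, 209.0]]
0.42 8 [[357.0, 567.0], [528.0, 451.0], [169.0, 312.0], [337.0, 207.0]]
0.42 10 [[360.0, 570.0], [531.0, 455.0], [169.0, 310.0], [338.0, 204.0]]
```

View pics/m9.png

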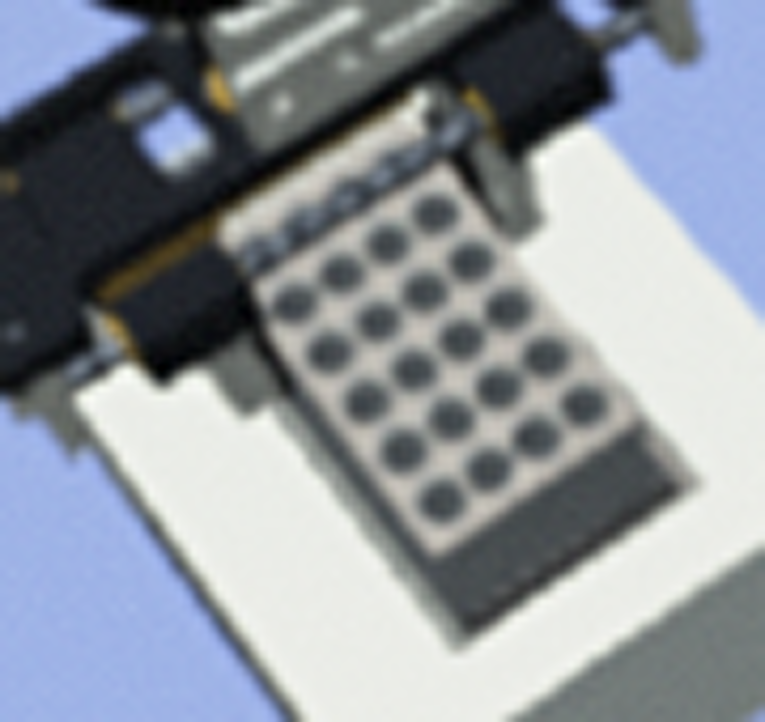

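>>> play_rows(series=[-0.001,0,-0.0005,0,0,0,-0.0005,0,0,0,-0.0005,0,0,0,0,0,0,0,0,0])

```text
time_s: 19.12
tcp_pos: [0.5189, -0.2639, 0.0965]
eef_rot: [52.1, 89.5, -21.6]
contact_force: [4.5, -4.9, 6.6]
gripper_width: 0.0597
```

>>> play_rows(series=[0.001,-0.0004,0,0,0.001,-0.0004,0,0,0.001,-0.0004,0,0,0,0,0,0,0,0,0,0])

```text
time_s: 19.53
tcp_pos: [0.5186, -0.2641, 0.095]
eef_rot: [54.7, 89.4, -19.0]
contact_force: [3.2, -1.1, 17.8]
gripper_width: 0.0602
```

```bash
python3 - <<'E'
from h import *
from plant import get_state,capture
s=get_state();print(s['time_s'],s['tcp_pos'],s['tcp_pos']@[.9608,.2773,0],s['tcp_pos']@[-.2773,.9608,0],yaw(s),s['contact_force'],s['moment'],s['gripper_width'])
c=capture('scene'); crop(c["img"],100,215,90,85,8.5,"pics/m10.png")
c=capture('top'); crop(c["img"],330,160,90,110,6,"pics/m10t.png")
E
```

```text
19.5333 [ 0.51861966 -0.26410851  0.09503341] 0.4250524774002276 -0.39756869237589537 16.33049245837507 [ 3.15378921 -1.08628388 17.78035962] [-0.02462405 -0.98709074 -0.04716775] 0.06019447953147643
```

View pics/m10.png

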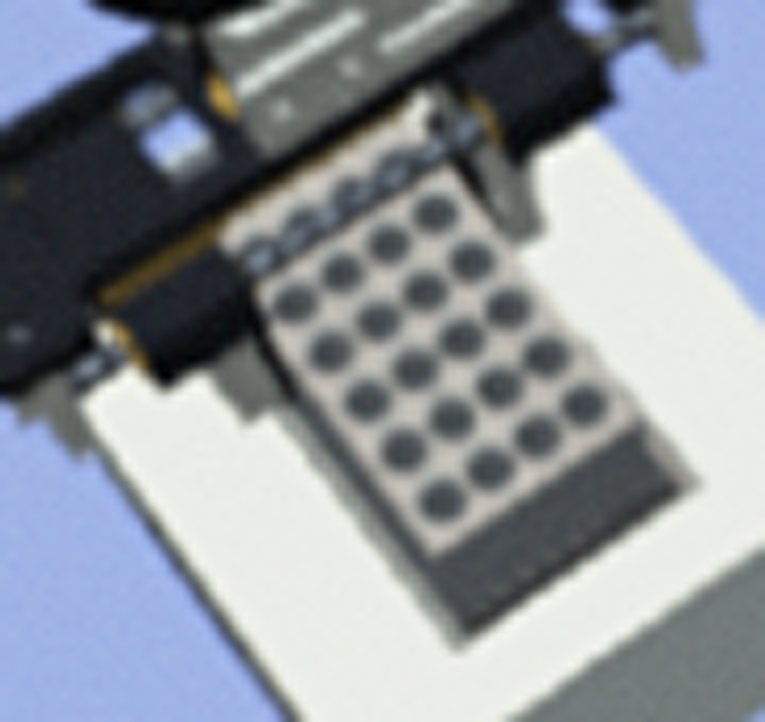

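View pics/m10t.png

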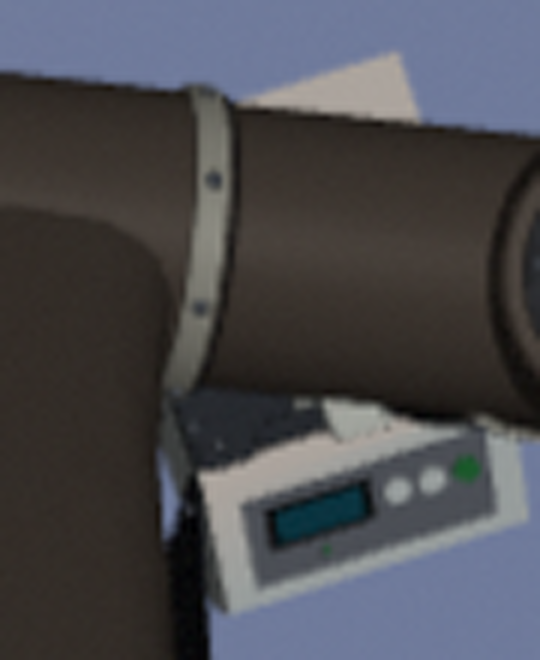

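>>> play_rows(series=[-0.002,0.001,0.0008,0,-0.001,0.001,0.0007,0,0,0.001,0,0,0,0.001,0,0,0,0,0,0], squeeze=25)

```text
time_s: 20.05
tcp_pos: [0.5186, -0.264, 0.0952]
eef_rot: [32.2, 89.9, -41.6]
contact_force: [-1.0, -3.6, 9.3]
gripper_width: 0.0599
```

```bash
python3 - <<'E'
from h import *
from plant import get_state,capture
s=get_state();print(s['time_s'],s['tcp_pos'],s['tcp_pos']@[.9608,.2773,0],s['tcp_pos']@[-.2773,.9608,0],yaw(s),s['contact_force'],s['moment'],s['gripper_width'])
c=capture('scene'); crop(c["img"],100,215,90,85,8.5,"pics/m11.png")
E
```

```text
20.05 [ 0.51857893 -0.26396393  0.09522186] 0.4250534401085621 -0.3974184860954302 16.238657279859325 [-0.96175347 -3.57476787  9.29139404] [-1.18318075 -0.07767394 -0.08344376] 0.05990717082045726
```

View pics/m11.png

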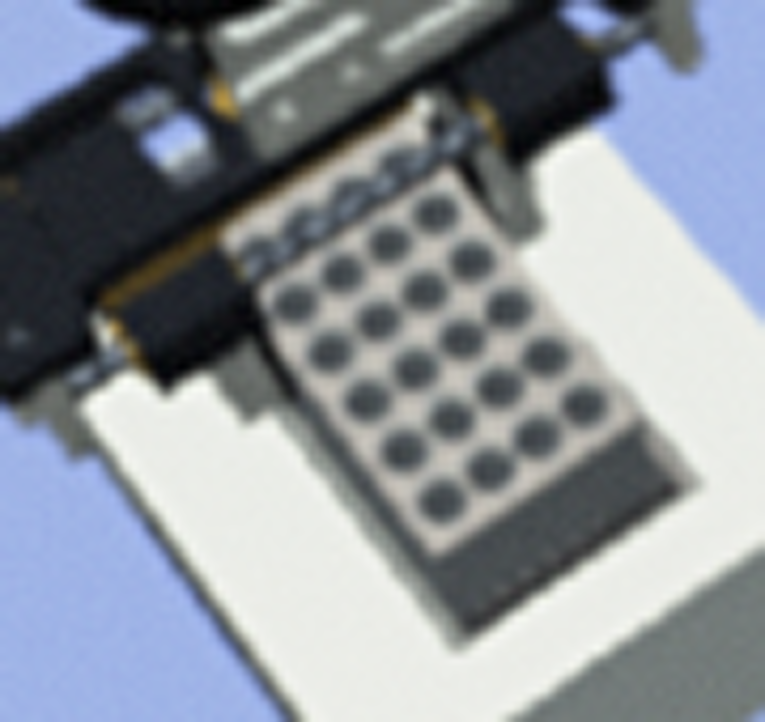

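>>> play_rows(series=[-0.001,0.001,0,0,-0.001,0.001,0,0,-0.001,0.001,0,0,0,0.001,0,0,0,0,0,0])

```text
time_s: 20.52
tcp_pos: [0.52, -0.2615, 0.096]
eef_rot: [-122.6, 89.8, 163.6]
contact_force: [-2.6, -1.4, -2.9]
gripper_width: 0.0594
```

```bash
python3 - <<'E'
from h import *
from plant import get_state,capture
s=get_state();print(s['time_s'],s['tcp_pos'],s['tcp_pos']@[.9608,.2773,0],s['tcp_pos']@[-.2773,.9608,0],yaw(s),s['contact_force'],s['moment'],s['gripper_width'])
c=capture('scene'); crop(c["img"],100,215,90,85,8.5,"pics/m12.png")
E
```

```text
20.5167 [ 0.51996182 -0.26148846  0.09596558] 0.42706856718458186 -0.3954235216043269 16.194655323167673 [-2.61152679 -1.40158982 -2.85101261] [-0.38847361  0.89852529 -0.03755029] 0.05942783932426477
```

View pics/m12.png

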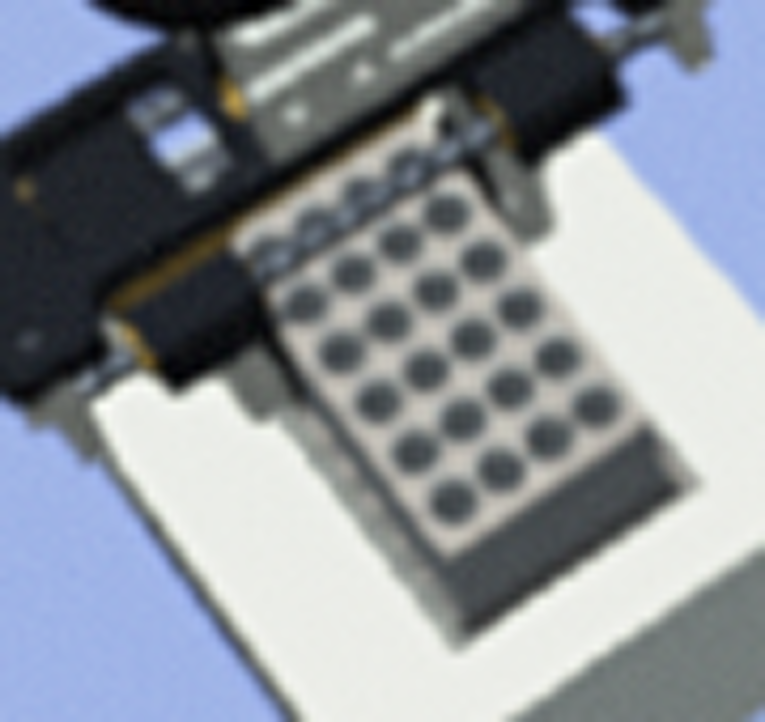

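>>> play_rows(series=[0.001,-0.0005,0,0,0.0015,-0.0008,0,0,0.0015,-0.0009,0,0,0.0015,-0.0009,0,0,0.0005,-0.0003,0,0], squeeze=12)

```text
time_s: 20.98
tcp_pos: [0.5178, -0.2627, 0.0908]
eef_rot: [-175.3, 90.0, 110.9]
contact_force: [-3.0, 2.1, -1.6]
gripper_width: 0.0601
```

```bash
python3 - <<'E'
from h import *
from plant import get_state,capture
s=get_state();print(s['time_s'],s['tcp_pos'],s['tcp_pos']@[.9608,.2773,0],s['tcp_pos']@[-.2773,.9608,0],yaw(s),s['contact_force'],s['moment'],s['gripper_width'])
c=capture('scene'); crop(c["img"],100,215,90,85,8.5,"pics/m13.png")
E
```

```text
20.9833 [ 0.51778204 -0.26272778  0.09080796] 0.42463056788599135 -0.3960098148477851 16.203860767303496 [-3.01490314  2.09047572 -1.64432524] [0.84565576 0.9467254  0.1712775 ] 0.06007094464255034
```

View pics/m13.png

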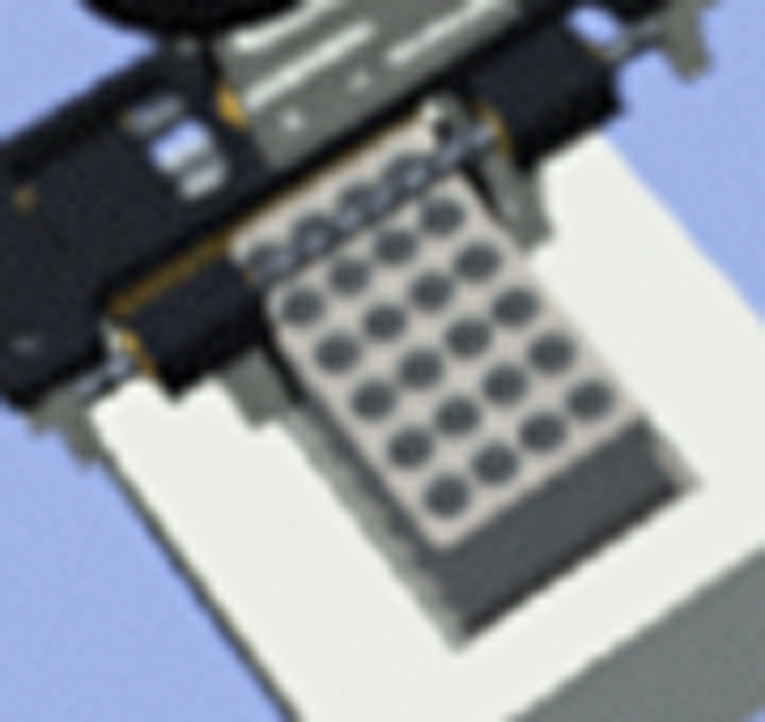

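>>> play_rows(series=[0.001,-0.0007,0,0,0.001,-0.0006,0,0,0.001,-0.0006,0,0,0.0005,-0.0003,0,0,0,0,0,0])

```text
time_s: 21.45
tcp_pos: [0.5163, -0.2635, 0.0875]
eef_rot: [74.5, 90.0, 0.7]
contact_force: [-0.5, 3.2, -2.5]
gripper_width: 0.0601
```

```bash
python3 - <<'E'
from h import *
from plant import get_state,capture
s=get_state();print(s['time_s'],s['tcp_pos'],s['tcp_pos']@[.9608,.2773,0],s['tcp_pos']@[-.2773,.9608,0],yaw(s),s['contact_force'],s['moment'],s['gripper_width'])
c=capture('scene'); crop(c["img"],100,215,90,85,8.5,"pics/m14.png")
E
```

```text
21.45 [ 0.51626856 -0.26350773  0.08748681] 0.4229601383843997 -0.3963394950539277 16.20375555543436 [-0.50725958  3.16669636 -2.49849645] [0.9975216  0.05367079 0.18707488] 0.060102600252231755
```

View pics/m14.png

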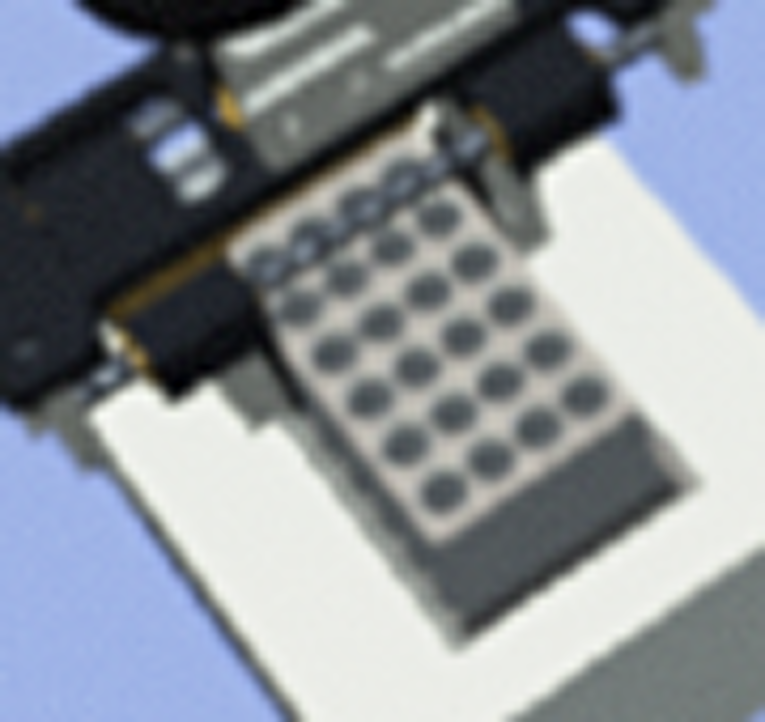

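>>> play_rows(series=[0.001,-0.0006,0,0,0.001,-0.0006,0,0,0.0005,-0.0003,0,0,0,0,0,0,0,0,0,0])

```text
time_s: 21.92
tcp_pos: [0.5153, -0.264, 0.0854]
eef_rot: [63.9, 89.9, -9.9]
contact_force: [2.3, 3.0, -1.0]
gripper_width: 0.0599
```

>>> play_rows(series=[0,0,0,0,0,0,0,0,0,0,0,0,0,0,0,0,0,0,0,0], jaw=40, squeeze=3)

```text
time_s: 22.33
tcp_pos: [0.5147, -0.2641, 0.0851]
eef_rot: [31.6, 90.0, -42.2]
contact_force: [2.6, 1.7, -2.7]
gripper_width: 0.0601
```

>>> play_rows(series=[0,0,0,0,0,0,0,0,0,0,0,0,0,0,0,0,0,0,0,0], jaw=100)

```text
time_s: 22.75
tcp_pos: [0.5142, -0.2641, 0.0851]
eef_rot: [-91.5, 90.0, -165.3]
contact_force: [-0.3, 0.0, -0.6]
gripper_width: 0.0858
```

>>> play_rows(series=[-0.005,0,0,0,-0.015,0,0,0,-0.02,0,0,0,-0.02,0,0,0,-0.01,0,0,0])

```text
time_s: 23.17
tcp_pos: [0.5155, -0.2644, 0.1579]
eef_rot: [53.2, 89.8, -20.6]
contact_force: [1.4, 0.0, -0.3]
gripper_width: 0.0876
```

```bash
python3 - <<'E'
from h import *
from plant import get_state,capture
s=get_state();print(s['time_s'],s['tcp_pos'],s['tcp_pos']@[.9608,.2773,0],s['tcp_pos']@[-.2773,.9608,0],yaw(s),s['contact_force'],s['gripper_width'])
c=capture('scene'); crop(c["img"],100,215,90,85,8.5,"pics/m15.png");np.savez("s9.npz",**c)
E
```

```text
23.1667 [ 0.51549037 -0.2643615   0.15789261] 0.4219757022942969 -0.39694400625310383 16.227153967992425 [ 1.35634641  0.03207121 -0.30802862] 0.08757978220135408
```

View pics/m15.png

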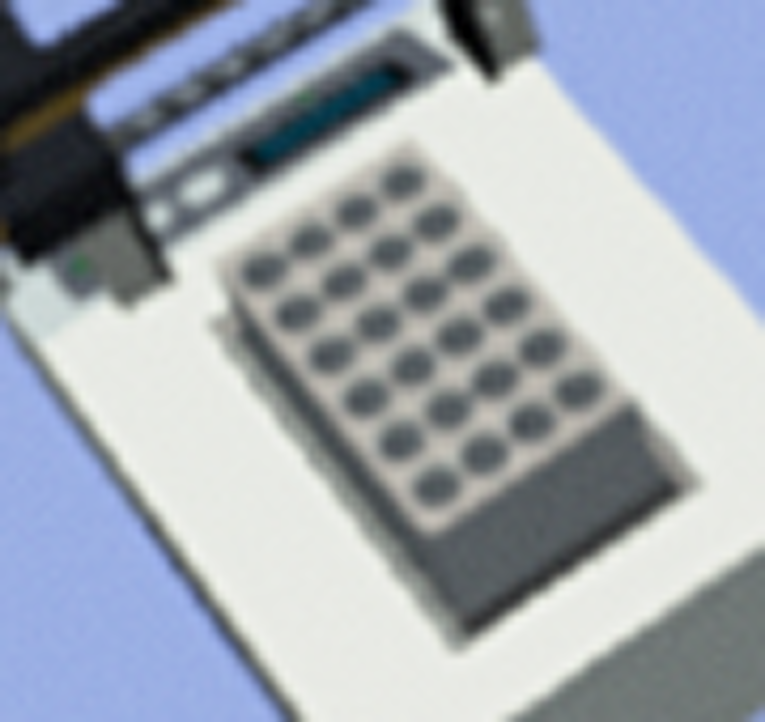

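```bash
python3 - <<'E'
from h import *
s=dict(np.load("s9.npz"))
a=np.radians(16.1);u=np.array([np.cos(a),np.sin(a),0]);n=np.array([-np.sin(a),np.cos(a),0])
P=lambda x,y,z:onz(s,(x+.5)/8.5-.5+100,(y+.5)/8.5-.5+215,z)
for zh in(.114,.118):
  pts=[P(222,262,zh),P(412,143,zh),P(640,405,.114),P(427,538,.114)]
  print(zh,[( (q@u).round(4),(q@n).round(4)) for q in pts],[np.linalg.norm(pts[i]-pts[(i+1)%4]).round(4) for i in range(4)])
# holes by dark blobs
g=cv2.cvtColor(s["img"],cv2.COLOR_BGR2GRAY); f=8.5
H=[(264,271),(402,181),(438,489),(581,389)]
for z in(.114,): 
  q=[P(x,y,z) for x,y in H]; print([( (v@u).round(4),(v@n).round(4)) for v in q])
# same holes on bench (s1, j.png 9x @260,175), z=.052, yaw~0, toe edge x=.545
s1=dict(np.load("s1.npz"));B=lambda x,y:onz(s1,(x+.5)/9-.5+260,(y+.5)/9-.5+175,.052)
q0=B(277,370);q1=B(415,317);q2=B(280,105);print("bench toe-row L,R, heel-row R",q0,q1,q2, np.linalg.norm(q1-q2))
E
```

```text
0.114 [(np.float64(0.3988), np.float64(-0.424)), (np.float64(0.3991), np.float64(-0.3673)), (np.float64(0.5034), np.float64(-0.3655)), (np.float64(0.501), np.float64(-0.4256))] [np.float64(0.0567), np.float64(0.1043), np.float64(0.0601), np.float64(0.1022)]
0.118 [(np.float64(0.4018), np.float64(-0.4245)), (np.float64(0.4021), np.float64(-0.3681)), (np.float64(0.5034), np.float64(-0.3655)), (np.float64(0.501), np.float64(-0.4256))] [np.float64(0.0564), np.float64(0.1014), np.float64(0.0601), np.float64(0.0993)]
[(np.float64(0.4083), np.float64(-0.4171)), (np.float64(0.4076), np.float64(-0.3755)), (np.float64(0.4912), np.float64(-0.4163)), (np.float64(0.4901), np.float64(-0.3741))]
bench toe-row L,R, heel-row R [0.53523976 0.08097802 0.052     ] [0.53475796 0.1224746  0.052     ] [0.45223973 0.12275242 0.052     ] 0.08251869617426863
```

>>> play_rows(series=[0,-0.003,0,0,0,-0.003,0,0,0,0,0,0,0,0,0,0,0,0,0,0], jaw=0, squeeze=10)

```text
time_s: 23.63
tcp_pos: [0.5082, -0.2656, 0.1543]
eef_rot: [-116.7, 89.9, 169.5]
contact_force: [-0.8, 0.2, -0.6]
gripper_width: 0.0601
```

>>> play_rows(series=[0.008,0,0,0,0.01,0,0,0,0.01,0,0,0,0.008,0,0,0,0.003,0,0,0])

```text
time_s: 24.05
tcp_pos: [0.5079, -0.2657, 0.1142]
eef_rot: [-105.2, 89.9, -179.0]
contact_force: [-3.5, -2.3, 14.0]
gripper_width: 0.0265
```

>>> play_rows(series=[0.001,0,0,0,0.001,0,0,0,0.001,0,0,0,0,0,0,0,0,0,0,0])

```text
time_s: 24.47
tcp_pos: [0.5099, -0.266, 0.1143]
eef_rot: [51.3, 89.8, -22.4]
contact_force: [-1.0, 0.2, 8.3]
gripper_width: 0.0008
```

>>> play_rows(series=[0.001,0,0,0,0.001,0,0,0,0,0,0,0,0,0,0,0,0,0,0,0])

```text
time_s: 24.88
tcp_pos: [0.5099, -0.2661, 0.1142]
eef_rot: [47.1, 89.8, -26.6]
contact_force: [-6.1, 4.7, 23.3]
gripper_width: 0.0005
```

>>> play_rows(series=[-0.004,0,0,0,-0.02,0,0,0,-0.03,0,0,0,-0.03,0,0,0,-0.03,0,0,0])

```text
time_s: 25.3
tcp_pos: [0.5084, -0.2655, 0.226]
eef_rot: [-125.7, 90.0, 160.5]
contact_force: [1.6, 0.6, -0.3]
gripper_width: 0.0006
```

>>> play_rows(series=[-0.01,-0.03,-0.02,0,-0.01,-0.03,-0.025,0,0,-0.02,-0.035,0,0,0,-0.035,0,0,0,-0.03,0])

```text
time_s: 25.72
tcp_pos: [0.3896, -0.1479, 0.2452]
eef_rot: [101.3, 89.9, 27.4]
contact_force: [0.8, 0.4, -0.6]
gripper_width: 0.0001
```

>>> play_rows(series=[0,0,-0.03,0,0,0,-0.03,0,0,0,-0.015,0,0,0,0,0,0,0,0,0])

```text
time_s: 26.13
tcp_pos: [0.3704, -0.076, 0.2453]
eef_rot: [98.7, 89.9, 25.0]
contact_force: [0.8, 0.6, -0.4]
gripper_width: 0.0001
```

```bash
python3 - <<'E'
from h import *
from plant import get_state,capture
s=get_state();print(s['time_s'],s['tcp_pos'],s['contact_force'],s['gripper_width'])
c=capture('scene'); cv2.imwrite("pics/n.png",c["img"])
c=capture('top'); cv2.imwrite("pics/nt.png",c["img"]);crop(c["img"],340,160,80,105,6,"pics/nt2.png");np.savez("t9.npz",**c)
E
```

```text
26.1333 [ 0.37043545 -0.07598304  0.24528667] [ 0.7910772   0.58166422 -0.39016284] 6.181697723089572e-05
```

View pics/n.png

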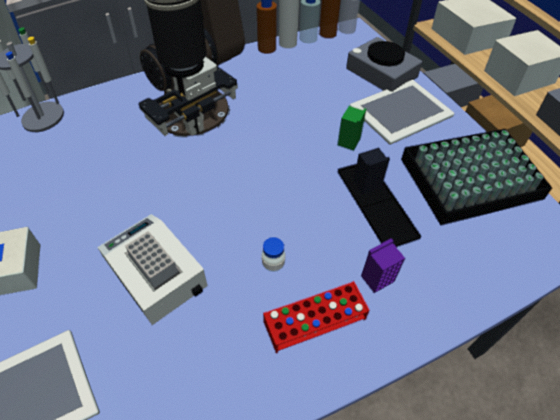

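View pics/nt.png

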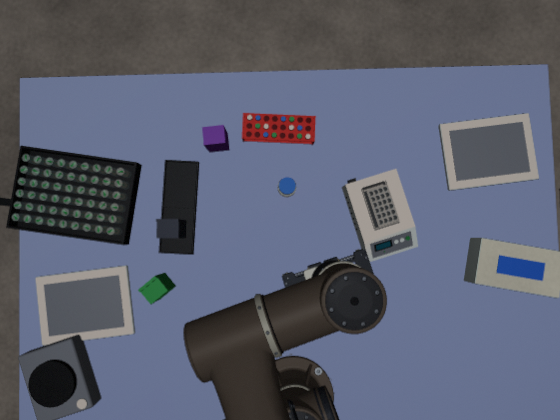

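View pics/nt2.png

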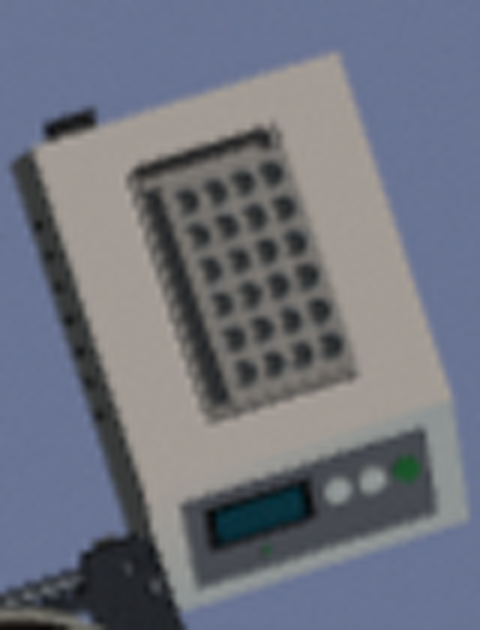

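```bash
python3 -c "
from plant import close_job
print(close_job())"
```

```text
the job is handed in; nothing more can be done
None
```

I did the whole job in the order asked and handed it in at 26.1 s of the 54 s allowed. The silver block is seated flat in the heater.

**What I did**
- **Out of the tray:** I lifted the block upright and tipped it over its heel edge onto the open bench. I released it flat with its holes up, and the camera confirmed this.
- **Into the heater:** I gripped it again near the heel and raised the heel about 24°. I put the toe into the well, slid it under the lip and rocked the heel down.
- **Snag:** At about 8° the heel caught on the well's edge, and the upward force at the wrist reached about 20 N. I eased it up and moved it about 2 mm sideways and 2 mm rearward, and it then went down freely.

**Last checks**
- **Height:** Pressing near the heel with the closed fingertips met the drilled face at z = 0.1142 m, against 0.114 m when seated. It did not give at 23 N.
- **Flatness:** The hole rows, projected at that height, measure 82.5–83 mm from first to last. On the bench they measured 82.5 mm, so the block lies flat.
- **Surroundings:** The last pictures show the dark block, tube rack, jar and both look-alikes where they were. The arm is clear.

**What disagreed:** My camera estimates of the heater's position differed by 2–4 mm along its length. By camera the toe tip came out about 2 mm past the well's rear wall, which is impossible, so I did not rely on that reading. The toe under the lip cannot be seen directly. I infer it from the block lying flat at the right height.

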